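# Set up a row of sweet moulds in the clamping jig

## Task

Get the filling jig ready: open the toggle clamp, and slide the stop until its face is level with the brass index clip. Then lay all the wooden moulds that are on the table in the jig, carved face up, flat and side by side and square to the stop, the ends of their heads up against the stop and their handles where the clamp bar comes down. When all are in, push the clamp's lever down past its dead point so that it locks and the bar holds every mould, with the stop still at the clip; leave the bottle, dome and sieve where they are.

Things in the scene. Friction and masses are not known exactly. Their poses are not given: they have to be found in the camera images.
- jig: filling jig, fixed: pale wooden board 270 mm (its x) by 360 (its y), 18 thick. Origin: centre of its underside, on the table; z up. Toggle clamp at its +y end, slide stop (fence along x) at its -y end. Moulds lie on the board side by side, each along jig y, head to -y (stop), handle to +y (under the bar). No dividers; four fit well at 60 mm spacing, side by side
- clamp_lever (a joint): toggle clamp's lever, rad: 0 = locked, on its end stop (so at the start, jig empty); 1.60 = fully open; over 1.4 the bar is clear of the moulds. Friction holds it where left; it takes up to 4 N at the grip. With moulds the bar meets them at 0.33, then up to 6 N; dead point 0.12: let go before it, the lever springs back to 0.33, past it, it snaps to 0 and stays. Opening again: 6 N
- lever_hinge (a point): pivot of the lever, fixed in the jig at x = 0, y = +140 mm, 73 mm above the table; the lever turns in the jig's y-z plane
- lever_grip (a point): grip point on the lever's black rubber sleeve (round, 17.5 mm thick, free from 39 mm inward to 30 mm outward of this point), 95 mm from lever_hinge. At joint value q the lever points from the hinge to jig +y, raised (0.175 + q) rad: nearly level when locked (grip 90 mm above the table), a little past upright when fully open (166 mm)
- clamp_bar: rubber-faced bar on the end of the clamp's arm, 216 mm long (jig x), 16 wide, 14 thick, sprung. Origin: centre of its rubber underside. Locked, it lies level at jig y = +25 mm and holds mould handles under it with 12 N in all; open, it stands on edge at jig y = +88 to +105 mm, 127 to 147 mm above the table
- stop (a joint): the slide stop's position on its track, m: 0 = furthest from the clamp, 0.075 = nearest; it slides along jig +y. Friction holds it (10 N)
- stop_face (a point): on the stop: foot of its face towards the clamp (jig +y side), middle of its length, at the board's top. The fence is 230 mm long (jig x), 12 thick, its top 23 mm above the board; axes as the jig's
- stop_grip (a point): grip point of the stop, in the dark wooden block on the middle of the fence: block 25 mm along jig x, 12 along jig y, from 23 to 53 mm above the board's top; this point 44 mm above the board's top and 6 mm behind (jig -y of) the face
- clip: brass index clip, 4 mm wide along jig y, on the ticked rule at the board's -x edge; origin at the board's top, axes as the jig's. The stop is set when stop_face (a steel pointer at the fence's end shows it over the rule) is level with the clip's middle along jig y. Fixed; nothing to touch
- mould_a: brown wooden paddle mould, 100 g, may be absent. Head 60 mm long, 52 wide, 26 high, an eight-petalled flower with a centre carved in a square recess on top; plain handle 84 long, 20 wide, 20 high, flush underneath. Origin: underside, mid-width, where handle meets head; +x from handle to head (head x 0 to +60 mm, handle 0 to -84), +z up. Grip it at its neck point
- mould_b: brown wooden paddle mould, 100 g, may be absent. Head 60 mm long, 52 wide, 26 high, a five-petalled blossom carved in a square recess on top; plain handle 84 long, 20 wide, 20 high, flush underneath. Origin: underside, mid-width, where handle meets head; +x from handle to head (head x 0 to +60 mm, handle 0 to -84), +z up. Grip it at its neck point
- mould_c: brown wooden paddle mould, 100 g, may be absent. Head 60 mm long, 52 wide, 26 high, a leaf carved in a square recess on top; plain handle 84 long, 20 wide, 20 high, flush underneath. Origin: underside, mid-width, where handle meets head; +x from handle to head (head x 0 to +60 mm, handle 0 to -84), +z up. Grip it at its neck point
- mould_d: brown wooden paddle mould, 100 g, may be absent. Head 60 mm long, 52 wide, 26 high, a stepped round seal carved in a square recess on top; plain handle 84 long, 20 wide, 20 high, flush underneath. Origin: underside, mid-width, where handle meets head; +x from handle to head (head x 0 to +60 mm, handle 0 to -84), +z up. Grip it at its neck point
- bottle: small clear bottle with white cap, 38 mm across, 95 high, standing; leave alone. Origin: centre of its foot
- dome: clear plastic dome, 72 mm across its rim, 53 high, standing on its rim; leave alone. Origin: centre of its foot
- sieve: small round steel sieve, 68 mm across, 28 high; leave alone. Origin: centre of its foot
- mould_a_head (a point): mould_a: middle of the head's end face, at the underside (mould x = +60 mm)
- mould_a_neck (a point): mould_a: grip point in the handle, 16 mm behind the head, 12 mm above the underside
- mould_b_head (a point): mould_b: middle of the head's end face, at the underside (mould x = +60 mm)
- mould_b_neck (a point): mould_b: grip point in the handle, 16 mm behind the head, 12 mm above the underside
- mould_c_head (a point): mould_c: middle of the head's end face, at the underside (mould x = +60 mm)
- mould_c_neck (a point): mould_c: grip point in the handle, 16 mm behind the head, 12 mm above the underside
- mould_d_head (a point): mould_d: middle of the head's end face, at the underside (mould x = +60 mm)
- mould_d_neck (a point): mould_d: grip point in the handle, 16 mm behind the head, 12 mm above the underside

How it is judged:
By the outcome, as a careful person would: the job done as asked, in the order asked, and still so for the second after the job is handed in, with the robot touching nothing.
Of mould_a, mould_b, mould_c, mould_d only 3 to 4 are there at a start; the rules pass over those that are not, and their reading is None.
At some moment in a run one of mould_a, mould_b, mould_c, mould_d may be knocked a few centimetres aside while the robot is not near it.
Once in a run the grip may slacken for a moment while it holds something.
It also fails if it takes over 210 s, if anything falls off the work surface, if the arm or the gripper's body presses on something with over 40 N, if the wrist force passes 120 N, or if a joint passes its speed limit or range.

## Robot

A 6-joint arm with a two-finger parallel gripper is mounted at the origin on the work surface. World frame = base frame: x ahead of the robot, y to its left, z up, the work surface at z = 0. Lengths are in m, angles in rad, forces in N, time in s.
With the tool pointing down it reaches from about 0.35 to 0.775 m from the base axis. Payload 5.5 kg.
Tool frame: the origin (TCP) lies between the finger pads; the fingertips stand 25 mm ahead of it and the grasp point (between the pads) lies 6 mm ahead of it; z points along the fingers, y is the line along which they close (so a half turn about z gives the same grasp; the last joint's range is limited). The gripper opens to 85 mm and grips with 20 to 120 N. Pads are 22 mm wide; open, the fingers measure 114 mm over their backs; the gripper's body (76 mm by 85 mm) begins 54 mm behind the grasp point. The pads swing forward as they close: fully open they stand 13 mm farther back than shut.
Start: joints at [-1.267, 0.313, 0.046, 1.304, 0, 1.431], TCP at [0.247, -0.519, 0.256] pointing down, gripper open.
Joint ranges: [-2.76, 2.76], [-0.86, 1.69], [-1.03, 1.26], [-2.2, 2.34], [-1.47, 1.5], [-3.14, 3.14]. Speed limits (rad/s): [2.57, 2.57, 3.14, 3.14, 3.14, 3.14].

## Interface

Orientations are given as a rotation vector (axis times angle).
In Python, from cell import robot gives the robot as it stands.
- The arm moves only by the shell command python3 jog.py 'ROWS'. ROWS is rows parted by semicolons, their numbers by spaces, 1 to 8 of them, each of 5 numbers: dx, dy, dz in m, then a turn about the tool's z in rad, then the finger opening in m; each row is the pose to reach, as a shift and turn from the pose commanded when the command began, along the tool's axes at that moment; what a row does not reach only later rows make up. A row lasts 1/12 s, in which the tool goes at most 0.0417 m and 0.125 rad, less where a joint would pass 70% of its speed; a pose out of reach is approached as far as the arm can. The fingers move at their own pace and stop on an object; the grip force is fixed at half the most. Time passes only in rows, so rows that do not move let the fingers close. It prints the time, the measured TCP pose, the force, the opening and the grip force at its end.
- robot.sense(): the state, without advancing time (a new reading comes with each control period).
- robot.read_camera(name): name is "scene" or "top" or "wrist"; returns the picture (400x640x3 uint8, red, green, blue); there is no depth.
- robot.camera_params(name): a dict with "mtx" (3x3 intrinsics, pixels), "k1" (the pictures are not rectified: a ray, as slopes to the right and down, at radius r is drawn at 1 + k1 r^2 times it, then the intrinsics apply), "position" and "orientation" of the camera in the world; the wrist camera has in their place "T_tool_cam" (4x4, takes a point from camera to tool coordinates, whose origin is the TCP and whose axes are the flange's). Camera axes: x right, y down, z forward; pixel columns grow to the right and rows downward; lengths in m; the calibration is good to about 2 mm. A picture is of the moment at which its call begins: read the wrist's pose just before it. camera_params takes no time and is no camera call.
- robot.hand_in(): hands the job in; it is judged then, once.
The state is a dict: "time": time; "qpos": joint angles; "joint_vel": joint speeds; "joint_torque": joint torques, N m; "eef_pos": TCP position; "tool_rot": TCP orientation; "wrist_force": force on the tool from outside, world axes, zero at the start; "moment": the same for the moment, N m; "gripper_width": finger opening in m; "grasp_force": force on a finger pad.
Only numpy, scipy, OpenCV 4.12 (cv2) and the standard library are available. Lean on these libraries where they do the work, as an engineer would, in place of code of your own. Each camera call takes 0.05 s, during which the arm holds its last target. There are 200 camera calls.

## Working session

There is one attempt and no reset: what is moved stays moved. The work goes in short steps, Python scripts to look and compute and a shell command to move; the robot and the scene stay as the last step left them, time stands still between calls to the robot, and variables do not carry over. Pictures are saved under pics/ and viewed, at most 14 in all, crops included, and the job is handed in when it is done.

```bash
ls; mkdir -p pics
python3 - <<'E'
from cell import robot
import cv2
s=robot.sense();print({k:s[k] for k in('time','eef_pos','tool_rot','wrist_force','gripper_width')})
for n in('scene','top'):
    im=robot.read_camera(n);cv2.imwrite(f'pics/{n}0.png',im[:,:,::-1]);print(n,robot.camera_params(n))
print(robot.camera_params('wrist'))
E
```

```text
cell.py
jog.py
pics
{'time': 0.0, 'eef_pos': array([ 0.24675875, -0.51885925,  0.25543179]), 'tool_rot': array([-3.06284175e+00, -6.91026659e-01,  2.86263167e-04]), 'wrist_force': array([-0.11042365,  0.38553908,  0.65351671]), 'gripper_width': 0.08529427469869354}
scene {'mtx': array([[389.09401324,   0.        , 321.95195795],
       [  0.        , 389.09401324, 203.16699731],
       [  0.        ,   0.        ,   1.        ]]), 'k1': -0.013993533584350468, 'position': array([ 0.94611581, -0.46560796,  0.87097024]), 'orientation': array([-2.38500499, -0.71019505,  0.2601631 ])}
top {'mtx': array([[498.27357142,   0.        , 311.5883629 ],
       [  0.        , 498.27357142, 187.33732723],
       [  0.        ,   0.        ,   1.        ]]), 'k1': -0.06094773425651853, 'position': array([0.50305755, 0.04631604, 1.49213472]), 'orientation': array([-2.17859059,  2.22290268, -0.08224719])}
{'mtx': array([[335.01457609,   0.        , 323.57851532],
       [  0.        , 335.01457609, 201.85861358],
       [  0.        ,   0.        ,   1.        ]]), 'k1': -0.06777488615188301, 'T_tool_cam': array([[-9.51907686e-04, -9.47628830e-01, -3.19372345e-01,
         8.17012998e-02],
       [ 9.99999279e-01, -1.13600702e-03,  3.90159016e-04,
        -4.39888140e-05],
       [-7.32535156e-04, -3.19371743e-01,  9.47629228e-01,
        -1.16981027e-01],
       [ 0.00000000e+00,  0.00000000e+00,  0.00000000e+00,
         1.00000000e+00]])}
```
View pics/scene0.png

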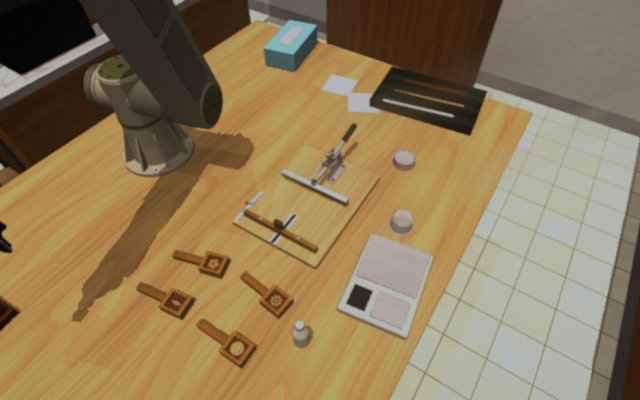

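View pics/top0.png

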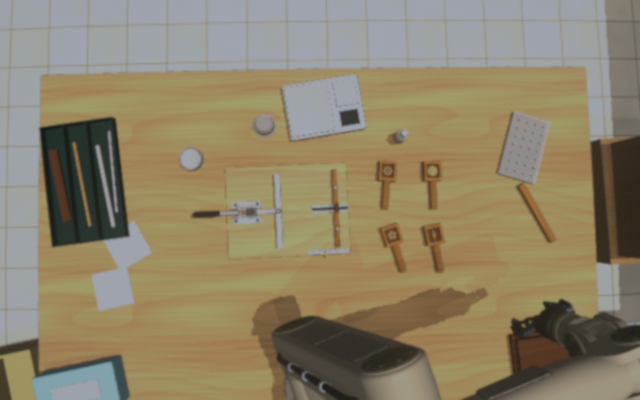

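Scene: the stop is at right (top view ~(337,207)), the clamp at left (~(250,212), handle tip (195,214)), and four moulds are at (387,185), (432,184), (395,247) and (434,247), heads towards +x. The rule is at the bottom edge with its clip around (325,252). Next come helpers and an enlarged jig crop.

Create h.py:
```python
import numpy as np, cv2
from scipy.spatial.transform import Rotation as R
from cell import robot
def cam(name,s=None):
    p=robot.camera_params(name)
    if name=='wrist':
        s=s or robot.sense(); T=p['T_tool_cam']; Rt=R.from_rotvec(s['tool_rot']).as_matrix()
        return dict(K=p['mtx'],k=p['k1'],R=Rt@T[:3,:3],t=s['eef_pos']+Rt@T[:3,3])
    return dict(K=p['mtx'],k=p['k1'],R=R.from_rotvec(p['orientation']).as_matrix(),t=p['position'])
def ray(c,uv):
    d=np.array([c['k'],0,0,0,0.])
    q=cv2.undistortPoints(np.array(uv,float).reshape(-1,1,2),c['K'],d).reshape(-1,2)
    v=np.c_[q,np.ones(len(q))]@c['R'].T
    return v/np.linalg.norm(v,axis=1)[:,None]
def cast(c,uv,z):
    v=ray(c,uv); return c['t']+v*((z-c['t'][2])/v[:,2])[:,None]
def tri(c1,a,c2,b):
    "midpoints of two rays, and miss distance"
    out=[]
    for u,v in zip(ray(c1,a),ray(c2,b)):
        A=np.c_[u,-v]; l=np.linalg.lstsq(A,c2['t']-c1['t'],rcond=None)[0]
        p,q=c1['t']+l[0]*u,c2['t']+l[1]*v; out.append(np.r_[(p+q)/2,np.linalg.norm(p-q)])
    return np.array(out)
def proj(c,P):
    P=np.atleast_2d(P); r,_=cv2.Rodrigues(c['R'].T)
    return cv2.projectPoints(P,r,-c['R'].T@c['t'],c['K'],np.array([c['k'],0,0,0,0.]))[0].reshape(-1,2)
def shot(name,fn):
    s=robot.sense(); im=robot.read_camera(name)[:,:,::-1].copy(); cv2.imwrite(f'pics/{fn}.png',im)
    np.savez(f'pics/{fn}.npz',**cam(name,s)); return im,cam(name,s)
def load(fn): return cv2.imread(f'pics/{fn}.png'),dict(np.load(f'pics/{fn}.npz'))
def totool(p):
    "world point -> shift from current TCP in tool axes"
    s=robot.sense(); return R.from_rotvec(s['tool_rot']).as_matrix().T@(np.array(p)-s['eef_pos'])
```

Run:
```python
from h import *
im=cv2.imread('pics/top0.png')
c=im[150:272,185:455]; cv2.imwrite('pics/top0c.png',cv2.resize(c,None,fx=2.9,fy=2.9,interpolation=cv2.INTER_CUBIC))
hsv=cv2.cvtColor(im,cv2.COLOR_BGR2HSV)
for p in [(387,195),(387,180),(433,195),(360,220),(250,190),(300,190)]: print(p,hsv[p[1],p[0]])
print(R.from_rotvec(robot.sense()['tool_rot']).as_matrix())
c=cam('top')
print(cast(c,[(387,205),(387,165),(433,205),(433,165),(402,268),(388,228),(439,268),(432,228)],.02))
print(cast(c,[(227,168),(346,164),(349,255),(229,258)],.018))
```

```text
(387, 195) [ 15 159 144]
(387, 180) [ 16 157 140]
(433, 195) [ 15 158 140]
(360, 220) [ 25  99 160]
(250, 190) [ 24  90 162]
(300, 190) [ 26  88 160]
[[ 9.03123239e-01  4.29381153e-01 -4.89962620e-04]
 [ 4.29381365e-01 -9.03121864e-01  1.59426617e-03]
 [ 2.42051893e-04 -1.65019965e-03 -9.99998609e-01]]
[[ 0.53021301 -0.2029439   0.02      ]
 [ 0.6493027  -0.20644856  0.02      ]
 [ 0.52730406 -0.340738    0.02      ]
 [ 0.64683912 -0.34490464  0.02      ]
 [ 0.34335212 -0.24236252  0.02      ]
 [ 0.46212644 -0.20399715  0.02      ]
 [ 0.34039965 -0.35280355  0.02      ]
 [ 0.45910111 -0.33548591  0.02      ]]
[[ 0.64957415  0.26938311  0.018     ]
 [ 0.65473109 -0.08427979  0.018     ]
 [ 0.38519569 -0.08661889  0.018     ]
 [ 0.38389437  0.26667818  0.018     ]]
```

View pics/top0c.png

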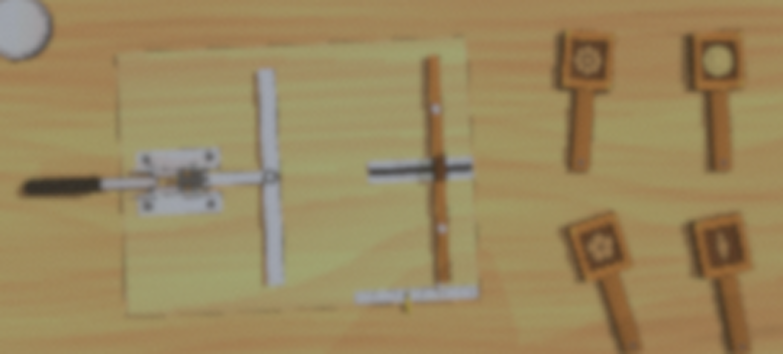

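The crop shows a roughly axis-aligned jig. The stop is near its far end (crop ~(437,170)) and the clip is at crop ~(405,305), about 36 mm towards the clamp. The moulds are flower, seal, blossom and leaf. I'll move the wrist camera over the jig.

```bash
r='x'; python3 jog.py '0.235 -0.21 -0.08 0 0.085;0.235 -0.21 -0.08 0 0.085;0.235 -0.21 -0.08 0 0.085;0.235 -0.21 -0.08 0 0.085;0.235 -0.21 -0.08 0 0.085;0.235 -0.21 -0.08 0 0.085;0.235 -0.21 -0.08 0 0.085;0.235 -0.21 -0.08 0 0.085'
python3 jog.py '0.235 -0.21 -0.015 0 0.085;0.235 -0.21 -0.015 0 0.085;0.235 -0.21 -0.015 0 0.085;0.235 -0.21 -0.015 0 0.085;0.235 -0.21 -0.015 0 0.085;0.235 -0.21 -0.015 0 0.085;0.235 -0.21 -0.015 0 0.085;0.235 -0.21 -0.015 0 0.085'
python3 jog.py '0.055 -0.049 0 -1 0.085;0.055 -0.049 0 -1 0.085;0.055 -0.049 0 -1 0.085;0.055 -0.049 0 -1 0.085;0.055 -0.049 0 -1 0.085;0.055 -0.049 0 -1 0.085;0.055 -0.049 0 -1 0.085;0.055 -0.049 0 -1 0.085'
python3 jog.py '0 0 0 -0.12 0.085;0 0 0 -0.12 0.085;0 0 0 -0.12 0.085'
python3 - <<'E'
from h import *
im,c=shot('wrist','w1'); print(robot.sense()['time'],robot.sense()['eef_pos'],robot.sense()['qpos'])
E
```

```text
time: 0.77
eef_pos: [0.3692, -0.2262, 0.3369]
tool_rot: [-3.064, -0.692, -0.001]
wrist_force: [0.2, 0.4, -0.4]
gripper_width: 0.085
grasp_force: 0.0
time: 1.43
eef_pos: [0.4917, 0.0654, 0.351]
tool_rot: [-3.063, -0.696, -0.0]
wrist_force: [0.1, -0.6, -0.1]
gripper_width: 0.085
grasp_force: 0.0
time: 2.1
eef_pos: [0.5194, 0.1298, 0.3507]
tool_rot: [-2.351, -2.083, 0.002]
wrist_force: [0.3, 0.3, -0.6]
gripper_width: 0.0851
grasp_force: 0.0
time: 2.35
eef_pos: [0.5195, 0.1296, 0.3509]
tool_rot: [-2.233, -2.21, 0.001]
wrist_force: [-0.2, 0.5, -0.1]
gripper_width: 0.0851
grasp_force: 0.0
2.4 [0.51953143 0.12965488 0.3509719 ] [ 9.46386456e-02  2.28491556e-01  1.62434527e-01  1.50537220e+00
 -7.15742318e-05  1.67574142e+00]
```

View pics/w1.png

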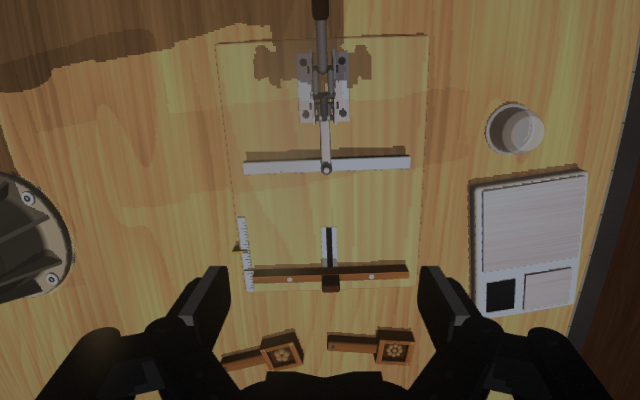

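The wrist view shows the board: corners ~(218,43), (427,35), (416,288). The bar is at (327,163), the fence face at ~y=265, the block at (331,283) and the clip at ~(240,247). I'll enlarge two crops to pick exact points.

Run:
```python
from h import *
im,c=load('w1')
a=cv2.resize(im[205:300,215:435],None,fx=3.6,fy=3.6,interpolation=cv2.INTER_CUBIC)
b=cv2.resize(im[25:75,205:440],(792,168),interpolation=cv2.INTER_CUBIC)
o=np.vstack([b,a[:,:792]]); o=cv2.convertScaleAbs(o,alpha=1.8); cv2.imwrite('pics/w1c.png',o); print(o.shape)
```

```text
(510, 792, 3)
```

View pics/w1c.png

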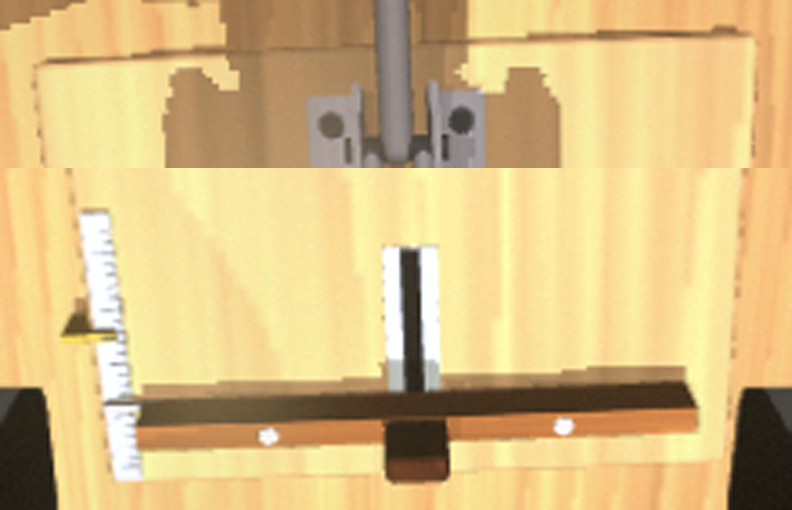

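Run:
```python
from h import *
im,c=load('w1'); ct=cam('top')
P=[(216.9,44.3),(428.7,35.7),(416.4,286.1),(247.8,292.2)]
w=cast(c,P,.018)[:,:2]; L=np.array([[-.135,.18],[.135,.18],[.135,-.18],[-.135,-.18]])
def fit(w):
    m=w.mean(0); H=L.T@(w-m); a=np.arctan2(H[0,1]-H[1,0],H[0,0]+H[1,1]); r=np.array([[np.cos(a),-np.sin(a)],[np.sin(a),np.cos(a)]])
    print('jig',m,a,'res',np.round((w-m-L@r.T)*1e3,1).tolist()); return m,r
fit(w)
T=[(185+118/2.9,150+55/2.9),(185+467/2.9,150+38/2.9),(185+478/2.9,150+300/2.9),(185+128/2.9,150+316/2.9)]
fit(cast(ct,T,.018)[:,:2])
print('tri corners',np.round(tri(c,P,ct,T),4))
# lever sleeve centre line in top (near tip and inner end), clip, pointer, stop block top
m,r=fit(w)
for n,p,z in [('clip w',(240,251.7),.022),('pointer w',(248.5,270.3),.022),('fence face foot?',(331,268),.041),]:
    q=cast(c,[p],z)[0,:2]; print(n,np.round((q-m)@r,4))
for n,p,z in [('sleeve tip t',(185+22/2.9,150+188/2.9),.097),('sleeve in t',(185+102/2.9,150+184/2.9),.085),('clip t',(185+405/2.9,150+303/2.9),.022),('block t',(185+438/2.9,150+170/2.9),.071)]:
    q=cast(ct,[p],z)[0,:2]; print(n,np.round((q-m)@r,4),q)
```

```text
jig [0.5241667  0.09358908] 0.028775174695860575 res [[3.2, -0.9], [-3.2, -1.7], [-2.6, 1.4], [2.6, 1.1]]
jig [0.51873515 0.09149819] -1.546308641852368 res [[-48.6, 42.4], [-44.6, -45.4], [47.6, -41.3], [45.6, 44.3]]
tri corners [[ 0.5823  0.1786  0.6759  0.0131]
 [ 0.4683  0.072   0.9658  0.2286]
 [ 0.5005 -0.0021  0.2512  0.2259]
 [ 0.4619  0.1933  0.4297  0.0957]]
jig [0.5241667  0.09358908] 0.028775174695860575 res [[3.2, -0.9], [-3.2, -1.7], [-2.6, 1.4], [2.6, 1.1]]
clip w [-0.1345 -0.1056]
pointer w [-0.1255 -0.1374]
fence face foot? [-1.000e-04 -1.271e-01]
sleeve tip t [-0.0044  0.2618] [0.51225945 0.35520069]
sleeve in t [-0.0041  0.1865] [0.51472924 0.27991918]
clip t [-0.1386 -0.1043] [ 0.3886608  -0.01466039]
block t [-0.0063 -0.1414] [ 0.52196863 -0.04795651]
```

```bash
cat >> h.py <<'E'
L=np.array([[-.135,.18],[.135,.18],[.135,-.18],[-.135,-.18]])
def fit(w):
    m=w.mean(0); H=L.T@(w-m); a=np.arctan2(H[0,1]-H[1,0],H[0,0]+H[1,1]); r=np.array([[np.cos(a),-np.sin(a)],[np.sin(a),np.cos(a)]])
    print('jig',m,a,'res',np.round((w-m-L@r.T)*1e3,1).tolist()); return m,r
E
python3 - <<'E'
from h import *
im,c=load('w1'); ct=cam('top')
P=[(216.9,44.3),(428.7,35.7),(416.4,286.1),(247.8,292.2)]
T=[(185+128/2.9,150+316/2.9),(185+118/2.9,150+55/2.9),(185+467/2.9,150+38/2.9),(185+478/2.9,150+300/2.9)]
fit(cast(ct,T,.018)[:,:2]); fit(cast(c,P,.018)[:,:2]); fit(cast(c,P,.01)[:,:2])
print(np.round(tri(c,P,ct,T),4))
# subpixel board edges in w1 via gradient profiles
g=cv2.GaussianBlur(cv2.cvtColor(im,cv2.COLOR_BGR2GRAY),(0,0),1).astype(float)
for y in (90,110,130,200,215): print(y,[int(v) for v in g[y,214:246]],'|',[int(v) for v in g[y,414:432]])
E
```

```text
jig [0.51873515 0.09149819] 0.02519569543963697 res [[1.8, -1.7], [-2.4, -1.5], [-0.8, 0.6], [1.4, 2.7]]
jig [0.5241667  0.09358908] 0.028775174695860575 res [[3.2, -0.9], [-3.2, -1.7], [-2.6, 1.4], [2.6, 1.1]]
jig [0.52423911 0.09149014] 0.028775174695860543 res [[0.7, 2.2], [-0.9, 1.5], [-0.2, -1.7], [0.3, -2.1]]
[[ 0.3785  0.2717 -0.012   0.0017]
 [ 0.645   0.2716  0.0375  0.0026]
 [ 0.6602 -0.0838  0.0149  0.0052]
 [ 0.3927 -0.0906  0.0142  0.0069]]
90 [117, 119, 120, 119, 117, 115, 114, 115, 117, 118, 119, 122, 125, 126, 127, 127, 127, 127, 128, 128, 128, 128, 128, 129, 129, 129, 129, 129, 128, 128, 129, 130] | [115, 115, 116, 117, 117, 117, 118, 120, 123, 125, 126, 124, 119, 112, 105, 101, 97, 95]
110 [112, 111, 111, 112, 113, 114, 113, 111, 110, 111, 113, 113, 114, 116, 118, 120, 120, 120, 121, 121, 122, 122, 122, 122, 122, 122, 123, 123, 123, 122, 122, 123] | [108, 109, 110, 111, 111, 112, 115, 118, 121, 121, 119, 113, 105, 100, 97, 95, 94, 94]
130 [110, 111, 111, 110, 110, 110, 111, 112, 112, 108, 104, 106, 111, 113, 113, 113, 114, 116, 118, 120, 121, 122, 122, 122, 122, 122, 122, 122, 123, 123, 123, 123] | [109, 111, 113, 116, 119, 120, 121, 121, 121, 118, 111, 102, 98, 97, 96, 95, 95, 97]
200 [113, 113, 115, 119, 121, 121, 121, 120, 118, 117, 116, 117, 119, 122, 124, 125, 124, 121, 119, 118, 120, 122, 124, 124, 125, 126, 127, 127, 128, 128, 127, 126] | [130, 129, 128, 128, 128, 126, 119, 110, 106, 106, 109, 112, 115, 117, 117, 116, 114, 114]
215 [114, 114, 114, 117, 121, 123, 123, 122, 121, 120, 118, 117, 118, 121, 124, 125, 125, 124, 122, 119, 116, 115, 118, 119, 118, 118, 118, 120, 121, 122, 123, 126] | [129, 128, 128, 128, 126, 121, 114, 109, 108, 110, 114, 116, 116, 116, 114, 114, 114, 113]
```

```bash
python3 jog.py '0.196 -0.005 0.1 -0.035 0.085;0.196 -0.005 0.1 -0.035 0.085;0.196 -0.005 0.1 -0.035 0.085;0.196 -0.005 0.1 -0.035 0.085;0.196 -0.005 0.1 -0.035 0.085;0.196 -0.005 0.1 -0.035 0.085;0.196 -0.005 0.1 -0.035 0.085'
python3 - <<'E'
from h import *
im,c=shot('wrist','w2'); print(robot.sense()['time'],robot.sense()['eef_pos'])
E
```

```text
time: 2.98
eef_pos: [0.5144, 0.328, 0.2483]
tool_rot: [-2.186, -2.253, 0.006]
wrist_force: [0.1, -0.3, -0.4]
gripper_width: 0.085
grasp_force: 0.0
3.0333 [0.51508745 0.32651708 0.24983506]
```

View pics/w2.png

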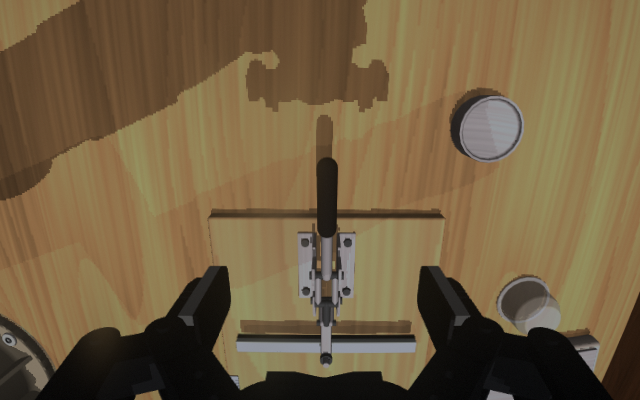

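The sleeve runs from (327,158) to (327,237) and is vertical in the view, about 3 px right of the finger midline.

Run:
```python
from h import *
c=dict(np.load('pics/w2.npz')); ct=cam('top')
print('sleeve tip/inner', np.round(tri(c,[(327,158),(327,237)],ct,[(185+22/2.9,150+188/2.9),(185+102/2.9,150+184/2.9)]),4))
print(np.round(cast(c,[(327,158)],.095),4),np.round(cast(c,[(327,237)],.083),4))
print('board far corners',np.round(cast(c,[(210,213),(443,213)],.018),4))
g=np.array([.5175,.326,.096]); print(totool(g))
```

```text
sleeve tip/inner [[0.5138 0.356  0.0933 0.0029]
 [0.5162 0.2803 0.083  0.003 ]]
[[0.5152 0.3564 0.095 ]] [[0.5177 0.2803 0.083 ]]
board far corners [[0.3874 0.2754 0.018 ]
 [0.6474 0.2834 0.018 ]]
[-0.0003446   0.00277751  0.15382939]
```

```bash
python3 jog.py '0 0.002 0.07 0 0.085;0 0.002 0.11 0 0.07;0 0.002 0.14 0 0.06;0 0.002 0.153 0 0.05;0 0.002 0.153 0 0.04;0 0.002 0.153 0 0.01;0 0.002 0.153 0 0.01;0 0.002 0.153 0 0.01'; python3 jog.py '0 0 0 0 0.01;0 0 0 0 0.01;0 0 0 0 0.01;0 0 0 0 0.01'
```

```text
time: 3.7
eef_pos: [0.5166, 0.3249, 0.1006]
tool_rot: [-2.19, -2.25, 0.003]
wrist_force: [-7.4, -2.5, -1.0]
gripper_width: 0.0152
grasp_force: 58.5
time: 4.03
eef_pos: [0.5166, 0.3249, 0.1006]
tool_rot: [-2.19, -2.251, 0.003]
wrist_force: [-5.7, -3.1, -1.3]
gripper_width: 0.0148
grasp_force: 58.5
```

```bash
python3 jog.py '-0.002 0 -0.0093 0 0.01;-0.005 0 -0.018 0 0.01;-0.009 0 -0.027 0 0.01;-0.014 0 -0.035 0 0.01;-0.019 0 -0.043 0 0.01;-0.0255 0 -0.05 0 0.01;-0.0325 0 -0.0565 0 0.01;-0.04 0 -0.062 0 0.01'
```

```text
time: 4.7
eef_pos: [0.5176, 0.2815, 0.1595]
tool_rot: [2.19, 2.248, -0.014]
wrist_force: [3.5, -13.0, -25.4]
gripper_width: 0.0131
grasp_force: 58.9
```

```bash
python3 jog.py '-0.008 0 -0.004 0 0.01;-0.017 0 -0.008 0 0.01;-0.0255 0 -0.011 0 0.01;-0.035 0 -0.013 0 0.01;-0.044 0 -0.014 0 0.01;-0.0535 0 -0.0145 0 0.01;-0.063 0 -0.014 0 0.01;-0.068 0 -0.0135 0 0.01'
python3 - <<'E'
from h import *
shot('wrist','w3')
ims=robot.read_camera('scene')[100:260,220:420,::-1]; a=cv2.resize(ims,None,fx=2,fy=2,interpolation=cv2.INTER_CUBIC)
w=cv2.imread('pics/w3.png')[80:400,130:520]
cv2.imwrite('pics/v3.png',np.hstack([a,w]))
E
```

```text
time: 5.37
eef_pos: [0.5212, 0.2165, 0.1739]
tool_rot: [2.191, 2.251, 0.0]
wrist_force: [-0.5, 0.5, -0.8]
gripper_width: 0.01
grasp_force: 0.0
```

View pics/v3.png

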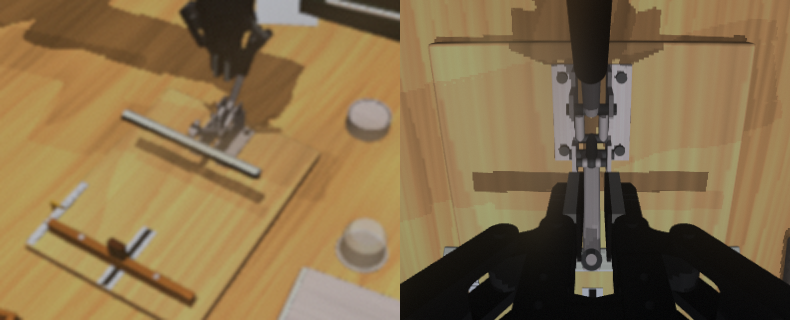

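The lever slipped out of the pads part-way up. The sleeve still points up and towards +y, its inner end at about (320,165) in w3. I'll compute its angle.

Run:
```python
from h import *
im,c=load('w3')
g=cv2.cvtColor(im,cv2.COLOR_BGR2GRAY)
for y in (10,40,80,120,150,160,165,170): print(y,[int(v) for v in g[y,280:370:5]])
O=np.array([.5225,.093]); a=.027
yj=np.array([-np.sin(a),np.cos(a),0]); xj=np.array([np.cos(a),np.sin(a),0]); hinge=np.array([*O,.073])+.14*yj
for p in [(320,163),(319,20),(320,100)]:
    v=ray(c,[p])[0]; l=((hinge-c['t'])@xj)/(v@xj) if abs(v@xj)>.02 else None
    # angle plane of ray in jig yz from hinge
    vy,vz=v@yj,v[2]; d=c['t']-hinge; dy,dz=d@yj,d[2]
    for r in (.045,.05,.056,.095,.125):
        # find phi with point r(cos,sin) on the ray
        ph=np.linspace(.2,1.8,1601); e=(r*np.cos(ph)-dy)*vz-(r*np.sin(ph)-dz)*vy
        k=np.where(np.sign(e[:-1])!=np.sign(e[1:]))[0]; print(p,r,np.round(ph[k],3))
```

```text
10 [85, 85, 82, 82, 82, 85, 85, 82, 84, 83, 80, 86, 83, 86, 92, 89, 83, 90]
40 [84, 82, 88, 89, 80, 67, 34, 34, 30, 28, 30, 85, 87, 90, 92, 87, 84, 89]
80 [91, 90, 85, 88, 39, 36, 33, 29, 26, 25, 21, 19, 18, 89, 77, 71, 127, 137]
120 [78, 78, 75, 75, 57, 40, 34, 32, 27, 24, 20, 18, 64, 63, 61, 65, 69, 69]
150 [130, 139, 142, 144, 85, 43, 38, 33, 30, 25, 22, 20, 46, 159, 134, 158, 155, 142]
160 [132, 140, 78, 77, 141, 66, 55, 36, 29, 26, 37, 72, 83, 159, 64, 65, 154, 142]
165 [133, 141, 144, 144, 142, 71, 78, 56, 57, 56, 65, 72, 83, 159, 158, 155, 155, 141]
170 [133, 142, 145, 144, 83, 57, 80, 56, 58, 57, 71, 71, 46, 159, 158, 155, 155, 142]
(320, 163) 0.045 [0.934]
(320, 163) 0.05 [0.979]
(320, 163) 0.056 [1.021]
(320, 163) 0.095 [1.163]
(320, 163) 0.125 [1.211]
(319, 20) 0.045 []
(319, 20) 0.05 []
(319, 20) 0.056 []
(319, 20) 0.095 []
(319, 20) 0.125 [0.775]
(320, 100) 0.045 []
(320, 100) 0.05 []
(320, 100) 0.056 []
(320, 100) 0.095 [0.869]
(320, 100) 0.125 [1.048]
```

```bash
python3 jog.py '0 -0.002 -0.04 0 0;0 -0.002 -0.075 0 0;0.04 -0.002 -0.075 0 0;0.08 -0.003 -0.075 0 0;0.12 -0.004 -0.075 0 0;0.15 -0.005 -0.065 0 0;0.15 -0.005 -0.03 0 0;0.15 -0.005 0.008 0 0'
python3 jog.py '0 0 0 0 0;-0.03 0 0 0 0;-0.05 0 0 0 0;-0.06 0 0 0 0;-0.07 0 0 0 0;-0.08 0 0 0 0;-0.09 0 0 0 0;-0.1 0.001 0 0 0'
```

```text
time: 6.13
eef_pos: [0.5129, 0.3712, 0.1668]
tool_rot: [2.184, 2.256, 0.009]
wrist_force: [0.4, -0.1, -1.3]
gripper_width: 0.0004
grasp_force: 0.0
time: 6.8
eef_pos: [0.5153, 0.2666, 0.1657]
tool_rot: [-2.19, -2.252, 0.002]
wrist_force: [-0.7, 1.2, -0.3]
gripper_width: 0.0001
grasp_force: 0.0
```

```bash
python3 jog.py '-0.01 0 0 0 0;-0.02 0.001 0 0 0;-0.026 0.001 0 0 0;-0.03 0.001 0 0 0;-0.03 0.001 0 0 0'
python3 - <<'E'
from h import *
shot('wrist','w4'); print(robot.sense()['eef_pos'],robot.sense()['wrist_force'])
ims=robot.read_camera('scene')[100:260,220:420,::-1]; a=cv2.resize(ims,None,fx=2,fy=2,interpolation=cv2.INTER_CUBIC)
w=cv2.imread('pics/w4.png')[80:400,130:520]
cv2.imwrite('pics/v4.png',np.hstack([a,w]))
E
```

```text
time: 7.22
eef_pos: [0.5171, 0.2385, 0.1655]
tool_rot: [-2.187, -2.25, -0.003]
wrist_force: [-0.9, 7.3, -1.2]
gripper_width: 0.0
grasp_force: 3.3
[0.51708828 0.23859928 0.16545146] [-0.61333001  6.39476182 -1.69340834]
```

View pics/v4.png

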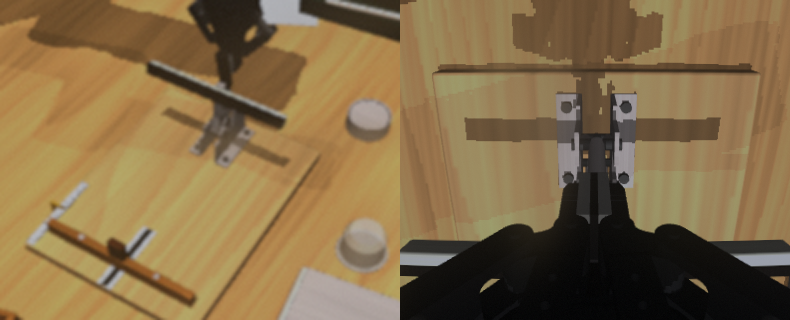

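The bar stands up clear of the board and the lever is at its end stop (about 6 N against the push). Next I'll back off, rise, and move over the stop with the tool turned.

```bash
python3 jog.py '0.02 0 0 0 0;0.035 0 0 0 0;0.035 0 -0.035 0 0;0.035 0 -0.07 0 0;0.035 0 -0.1 0 0;0.03 0 -0.13 0 0;0 0 -0.135 0 0.02;-0.03 0 -0.135 0 0.05'
python3 jog.py '-0.035 0 0 0 0.085;-0.07 0 0 0 0.085;-0.105 0 0 0 0.085;-0.14 0 0 0 0.085;-0.175 0 0 0 0.085;-0.21 0 0 0 0.085;-0.24 0 0 0 0.085;-0.24 0 0 0 0.085'
python3 jog.py '0 0 0 -0.12 0.085;0 0 0 -0.24 0.085;0 0 0 -0.36 0.085;0 0 0 -0.48 0.085;0 0 0 -0.6 0.085;0 0 0 -0.72 0.085;0 0 0 -0.84 0.085;0 0 0 -0.96 0.085'
python3 jog.py '0 0 0 -0.12 0.085;0 0 0 -0.24 0.085;0 0 0 -0.36 0.085;0 0 0 -0.48 0.085;0 0 0 -0.6 0.085;0 0 0.04 -0.61 0.085;0 0 0.06 -0.61 0.085;0 0 0.06 -0.61 0.085'
python3 - <<'E'
from h import *
im,c=shot('wrist','w5'); s=robot.sense();print(s['eef_pos'],s['qpos'][5],R.from_rotvec(s['tool_rot']).as_matrix()[:,0])
cv2.imwrite('pics/v5.png',cv2.convertScaleAbs(im,alpha=1.5))
E
```

```text
time: 7.98
eef_pos: [0.5195, 0.2085, 0.3037]
tool_rot: [2.184, 2.254, 0.007]
wrist_force: [0.3, -0.1, -0.3]
gripper_width: 0.0232
grasp_force: 0.0
time: 8.65
eef_pos: [0.5253, -0.0368, 0.3004]
tool_rot: [2.195, 2.246, -0.003]
wrist_force: [0.6, 0.4, -0.1]
gripper_width: 0.085
grasp_force: 0.0
time: 9.32
eef_pos: [0.525, -0.0315, 0.3006]
tool_rot: [-0.892, -3.012, 0.001]
wrist_force: [-0.5, 0.1, -0.3]
gripper_width: 0.0846
grasp_force: 0.0
time: 9.98
eef_pos: [0.5224, -0.031, 0.2363]
tool_rot: [0.044, -3.133, -0.002]
wrist_force: [-0.6, 0.1, -0.5]
gripper_width: 0.0846
grasp_force: 0.0
[ 0.52338516 -0.03128166  0.23874699] -0.24057311077343907 [-0.99959707 -0.02788696  0.00529381]
```

View pics/v5.png

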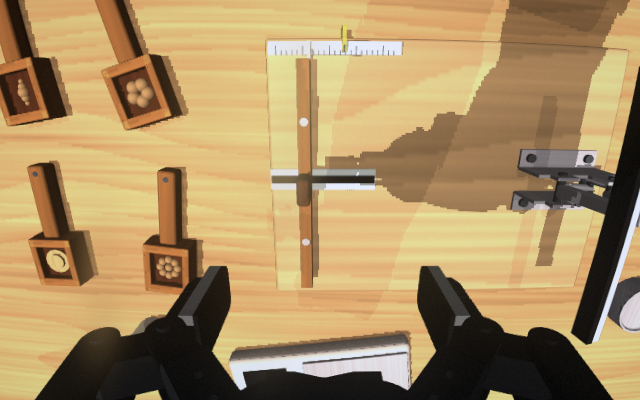

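The view shows the pointer on the rule at about x=310 and the brass clip at about x=345 (rows 25–55). The block is at ~(304,190), and all four moulds are visible. I'll find the exact columns.

Run:
```python
from h import *
im,c=load('w5'); hsv=cv2.cvtColor(im,cv2.COLOR_BGR2HSV).astype(int); g=cv2.cvtColor(im,cv2.COLOR_BGR2GRAY)
b=im.astype(int)
for y in range(24,60,3):
    print(y,'sat',[int(v) for v in hsv[y,338:353,1]])
for y in range(40,66,3): print(y,'g',[int(v) for v in g[y,302:320]])
for y in (90,150,240): print(y,'fence g',[int(v) for v in g[y,292:324]])
print('block',[int(v) for v in g[195,290:324]])
ctr=c['t'];print(ctr)
```

```text
24 sat [105, 104, 104, 108, 117, 126, 126, 125, 117, 105, 105, 103, 104, 102, 104]
27 sat [108, 109, 108, 113, 139, 138, 138, 138, 130, 114, 107, 107, 105, 107, 106]
30 sat [102, 102, 105, 122, 143, 143, 142, 142, 140, 130, 129, 127, 129, 118, 111]
33 sat [105, 104, 107, 128, 144, 144, 141, 144, 141, 129, 126, 126, 126, 113, 105]
36 sat [109, 108, 111, 131, 149, 148, 145, 147, 140, 126, 126, 125, 126, 123, 114]
39 sat [114, 113, 114, 118, 137, 140, 140, 140, 133, 114, 117, 116, 113, 115, 116]
42 sat [20, 20, 20, 7, 115, 142, 142, 133, 86, 8, 9, 21, 23, 22, 21]
45 sat [20, 20, 20, 3, 109, 115, 45, 109, 93, 9, 7, 21, 20, 21, 21]
48 sat [19, 20, 18, 5, 110, 115, 62, 123, 93, 8, 21, 21, 21, 21, 21]
51 sat [20, 18, 10, 10, 91, 74, 39, 86, 39, 15, 21, 20, 19, 16, 22]
54 sat [8, 8, 30, 6, 7, 6, 8, 16, 6, 4, 6, 4, 4, 9, 4]
57 sat [81, 82, 81, 81, 82, 79, 81, 82, 81, 82, 85, 96, 96, 95, 95]
40 g [133, 132, 132, 132, 135, 143, 145, 145, 138, 132, 132, 132, 129, 129, 132, 132, 132, 132]
43 g [152, 153, 152, 153, 153, 152, 153, 153, 124, 142, 153, 154, 153, 153, 154, 153, 153, 154]
46 g [126, 14
[... 625 characters left out ...]
, 103, 103, 138, 141, 143]
90 fence g [141, 140, 140, 140, 119, 102, 99, 99, 99, 99, 99, 100, 100, 99, 100, 100, 102, 88, 71, 89, 94, 99, 100, 100, 100, 135, 139, 140, 141, 141, 140, 141]
150 fence g [137, 137, 136, 136, 137, 135, 108, 100, 99, 99, 97, 98, 98, 101, 100, 98, 97, 97, 67, 66, 93, 95, 94, 95, 94, 94, 133, 137, 138, 138, 136, 137]
240 fence g [136, 134, 135, 136, 136, 136, 136, 132, 95, 88, 118, 140, 142, 141, 141, 139, 133, 108, 74, 59, 58, 80, 81, 81, 81, 80, 81, 127, 132, 131, 130, 131]
block [138, 139, 138, 139, 139, 139, 102, 70, 67, 67, 66, 65, 65, 63, 63, 63, 61, 51, 49, 46, 42, 44, 83, 86, 85, 95, 95, 95, 128, 141, 142, 142, 141, 142]
[ 0.4409744  -0.0335919   0.35395488]
```

Run:
```python
from h import *
im,c=load('w5')
for z in (.018,.022,.026):
    p=cast(c,[(310.3,46),(343.9,36),(345.9,30),(310.3,44)],z); d=p[1]-p[0]; print(z,np.round(p[:2,:],4).tolist(),d, 'jig y diff',-np.sin(.027)*d[0]+np.cos(.027)*d[1])
# fence +y top edge direction, z=.041 ; board corners
f=cast(c,[(308.7,64),(309.3,90),(310.0,150)],.041); d=f[2]-f[0]; print('fence yaw',np.arctan2(-d[1],d[0]))
B=cast(c,[(627,50),(576,287),(276,289),(266,41)],.018); print('board corners',np.round(B,4).tolist()); L2=L[[0,1,2,3]]
fit(B[[0,1,2,3],:2])
# block: dark 296.5..311.5 incl. +y side; top z .071
bt=cast(c,[(296.5,178),(308,178),(296.5,204),(308,204)],.071); print('block',np.round(bt,4).tolist())
# rule top edge
print(totool([0.5265,-.0425,.062]))
```

```text
0.018 [[0.3992, -0.0468, 0.018], [0.3896, -0.016, 0.018]] [-0.00953797  0.03080871  0.        ] jig y diff 0.031054976073501692
0.022 [[0.3997, -0.0467, 0.022], [0.3902, -0.0162, 0.022]] [-0.00942441  0.03044189  0.        ] jig y diff 0.030685224329931836
0.026 [[0.4002, -0.0465, 0.026], [0.3908, -0.0164, 0.026]] [-0.00931085  0.03007507  0.        ] jig y diff 0.030315472586361972
fence yaw -0.03104439502334481
board corners [[0.3846, 0.2658, 0.018], [0.6515, 0.279, 0.018], [0.6589, -0.0827, 0.018], [0.3956, -0.0879, 0.018]]
jig [0.52266173 0.09354037] 0.028903779401183934 res [[2.1, -3.7], [-0.9, 1.6], [-3.9, -0.2], [2.7, 2.3]]
block [[0.5124, -0.055, 0.071], [0.5122, -0.045, 0.071], [0.5363, -0.0549, 0.071], [0.536, -0.0447, 0.071]]
[-0.00373641 -0.01146576  0.17671906]
```

```bash
python3 jog.py '-0.0015 -0.018 0.04 0 0.085;-0.0015 -0.018 0.075 0 0.07;-0.0015 -0.018 0.11 0 0.06;-0.0015 -0.018 0.13 0 0.05;-0.0015 -0.018 0.14 0 0.04;-0.0015 -0.018 0.14 0 0.04'
```

```text
time: 10.53
eef_pos: [0.5266, -0.0498, 0.0999]
tool_rot: [0.043, -3.139, -0.001]
wrist_force: [-0.1, 0.0, 0.3]
gripper_width: 0.0399
grasp_force: 0.0
```

```bash
python3 jog.py '0.001 0 0.02 0 0.04;0.001 0 0.028 0 0.03;0.001 0 0.028 0 0.005;0.001 0 0.028 0 0.005;0.001 0 0.028 0 0.005;0.001 0 0.028 0 0.005'
```

```text
time: 11.03
eef_pos: [0.5264, -0.0498, 0.0737]
tool_rot: [-0.043, 3.14, 0.001]
wrist_force: [-0.9, 2.7, 0.2]
gripper_width: 0.0107
grasp_force: 59.7
```

```bash
python3 jog.py '0 0.008 0 0 0.005;0 0.016 0 0 0.005;0 0.024 0 0 0.005;0 0.03 0 0 0.005;0 0.0305 0 0 0.005;0 0.0305 0 0 0.005;0 0.0305 0 0 0.005'
python3 - <<'E'
from h import *
im,c=shot('wrist','w6'); g=cv2.cvtColor(im,cv2.COLOR_BGR2GRAY)
cv2.imwrite('pics/v6.png',cv2.convertScaleAbs(cv2.resize(im[0:100,250:450],None,fx=4,fy=4,interpolation=cv2.INTER_CUBIC),alpha=1.5)); print(c['t'])
E
```

```text
time: 11.62
eef_pos: [0.5256, -0.0217, 0.0738]
tool_rot: [-0.041, 3.141, -0.008]
wrist_force: [-1.6, -8.2, 0.6]
gripper_width: 0.0109
grasp_force: 59.8
[ 0.4430966  -0.02335411  0.19068393]
```

```bash
python3 jog.py '0 0.002 0 0 0.005;0 0.0026 0 0 0.005;0 0.0026 0 0 0.005;0 0.0026 0 0 0.005'
python3 jog.py '0 0 0 0 0.035;0 0 0 0 0.035;0 0 -0.03 0 0.05;0 0 -0.07 0 0.085;0 0 -0.11 0 0.085;0 0 -0.13 0 0.085;0 0 -0.13 0 0.085;0 0 -0.13 0 0.085'
python3 - <<'E'
from h import *
im,c=shot('wrist','w7'); print(c['t'])
cv2.imwrite('pics/v7.png',cv2.convertScaleAbs(cv2.resize(im[20:120,230:430],None,fx=4,fy=4,interpolation=cv2.INTER_CUBIC),alpha=1.5))
hsv=cv2.cvtColor(im,cv2.COLOR_BGR2HSV).astype(int); g=cv2.cvtColor(im,cv2.COLOR_BGR2GRAY)
m=(hsv[:80,280:360,1]>132)&(hsv[:80,280:360,0]>22); ys,xs=np.where(m); print('clip mask',xs.mean()+280 if len(xs) else 0,ys.mean() if len(ys) else 0,len(xs))
E
```

```text
time: 12.0
eef_pos: [0.5255, -0.0198, 0.0738]
tool_rot: [-0.04, 3.141, -0.01]
wrist_force: [-2.0, -8.7, -0.6]
gripper_width: 0.0108
grasp_force: 59.7
time: 12.67
eef_pos: [0.5266, -0.0171, 0.2049]
tool_rot: [-0.043, 3.136, -0.001]
wrist_force: [-1.0, 0.9, -0.0]
gripper_width: 0.0848
grasp_force: 0.0
[ 0.4435768  -0.0193625   0.32144901]
clip mask 330.029702970297 17.08910891089109 101
```

View pics/v7.png

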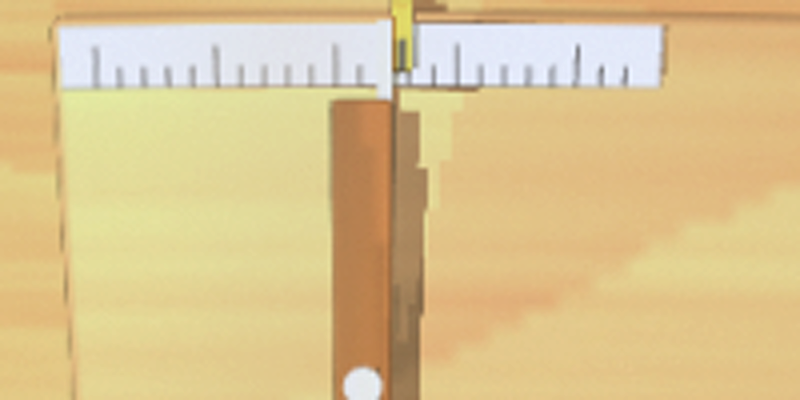

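The clip is at crop x≈393–414 and the steel pointer's clamp-side edge is at ≈393, so about 2 mm remain. I'll measure it.

Run:
```python
from h import *
im,c=load('w7'); hsv=cv2.cvtColor(im,cv2.COLOR_BGR2HSV).astype(int); g=cv2.cvtColor(im,cv2.COLOR_BGR2GRAY)
for y in (8,12,16,20,24,28,32,36,40,44): print(y,'s',[int(v) for v in hsv[y,322:338,1]],'g',[int(v) for v in g[y,322:338]])
for y in (50,60,80): print(y,'fence',[int(v) for v in g[y,308:338]])
```

```text
8 s [104, 104, 104, 103, 106, 105, 139, 140, 140, 138, 137, 112, 103, 104, 104, 103] g [131, 131, 132, 132, 130, 131, 124, 134, 133, 135, 134, 132, 132, 133, 133, 133]
12 s [105, 103, 105, 106, 104, 107, 137, 137, 137, 137, 135, 114, 105, 106, 106, 107] g [130, 131, 130, 131, 131, 120, 129, 137, 137, 138, 136, 131, 131, 129, 129, 129]
16 s [102, 99, 99, 101, 101, 103, 137, 138, 138, 140, 136, 129, 124, 125, 124, 124] g [133, 134, 134, 134, 134, 122, 130, 135, 136, 134, 132, 99, 91, 90, 91, 91]
20 s [103, 103, 103, 104, 103, 107, 137, 141, 139, 139, 137, 127, 119, 123, 124, 125] g [132, 131, 131, 132, 132, 114, 128, 129, 131, 131, 128, 93, 90, 89, 88, 89]
24 s [109, 109, 99, 96, 98, 98, 152, 137, 137, 137, 136, 112, 110, 110, 110, 110] g [124, 125, 128, 128, 127, 121, 99, 136, 136, 137, 134, 89, 125, 125, 124, 124]
28 s [14, 17, 11, 8, 8, 10, 150, 136, 138, 136, 127, 11, 4, 20, 19, 20] g [153, 154, 154, 153, 153, 153, 99, 137, 135, 137, 136, 120, 127, 155, 155, 154]
32 s [14, 16, 13, 11, 10, 11, 144, 103, 27, 100, 127, 12, 4, 19, 20, 20] g [153, 153, 153, 154, 153, 153, 83, 106, 73, 1
[... 201 characters left out ...]
 8, 8, 8, 12, 8, 19, 15, 11, 20, 20, 20, 20, 20] g [153, 154, 153, 153, 153, 153, 109, 126, 154, 132, 114, 155, 155, 155, 154, 147]
44 s [89, 88, 40, 10, 6, 2, 107, 111, 79, 81, 80, 79, 79, 79, 81, 82] g [124, 124, 127, 132, 131, 138, 88, 99, 144, 143, 143, 143, 144, 144, 144, 142]
50 fence [140, 141, 140, 141, 112, 92, 91, 90, 91, 91, 92, 93, 96, 98, 100, 99, 99, 100, 99, 86, 70, 97, 95, 95, 96, 95, 99, 141, 140, 140]
60 fence [139, 140, 139, 139, 118, 95, 92, 91, 91, 92, 92, 91, 93, 91, 94, 95, 98, 100, 99, 84, 70, 94, 94, 93, 94, 94, 106, 138, 139, 139]
80 fence [139, 139, 139, 138, 140, 101, 95, 94, 92, 93, 93, 91, 92, 94, 93, 94, 95, 95, 98, 82, 85, 95, 94, 94, 93, 93, 93, 94, 139, 133]
```

Run:
```python
from h import *
im,c=load('w7'); a=.0285
def jy(p): d=p[:,:2]-np.array([.5227,.0935]); return np.round(-np.sin(a)*d[:,0]+np.cos(a)*d[:,1],4), np.round(np.cos(a)*d[:,0]+np.sin(a)*d[:,1],4)
print('camx',c['R'][:,0],'nadir',proj(c,c['t']-[0,0,.3]))
print('clip',jy(cast(c,[(329.7,12),(329.9,20),(330.1,30)],.02)))
print('pointer',jy(cast(c,[(327.5,30),(327.6,38),(327.6,44)],.021)))
print('fence top',jy(cast(c,[(326.5,50),(326.5,60),(326.2,80)],.041)))
print('fence foot',jy(cast(c,[(328.5,50),(328.4,60),(328.3,80)],.018)))
im,c=load('w5')
print('w5 clip',jy(cast(c,[(343.9,36)],.02)),'pointer',jy(cast(c,[(309.5,46)],.021)),'top',jy(cast(c,[(308.5,64)],.041)),'foot',jy(cast(c,[(310.5,64)],.018)))
```

```text
camx [-0.02654177  0.99964607 -0.00181053] nadir [[324.21445228  88.24972503]]
clip (array([-0.106 , -0.1058, -0.1057]), array([-0.1422, -0.1362, -0.1286]))
pointer (array([-0.1078, -0.1077, -0.1077]), array([-0.1284, -0.1223, -0.1176]))
fence top (array([-0.1087, -0.1087, -0.109 ]), array([-0.1109, -0.1036, -0.0886]))
fence foot (array([-0.1069, -0.107 , -0.107 ]), array([-0.1133, -0.1053, -0.0891]))
w5 clip (array([-0.1058]), array([-0.1358])) pointer (array([-0.1374]), array([-0.1271])) top (array([-0.1377]), array([-0.1098])) foot (array([-0.1367]), array([-0.1116]))
```

```bash
python3 jog.py '0 0 0.04 0 0.085;0 0 0.08 0 0.06;0 0 0.11 0 0.04;0 0 0.13 0 0.04;0 0 0.131 0 0.03;0 0 0.131 0 0.005;0 0 0.131 0 0.005;0 0 0.131 0 0.005'
python3 jog.py '0 0 0 0 0.005;0 0.001 0 0 0.005;0 0.001 0 0 0.005;0 0.001 0 0 0.005'
```

```text
time: 13.38
eef_pos: [0.5247, -0.0181, 0.0719]
tool_rot: [0.042, -3.14, 0.004]
wrist_force: [-0.7, -3.5, -10.1]
gripper_width: 0.0109
grasp_force: 59.3
time: 13.72
eef_pos: [0.5247, -0.0179, 0.0719]
tool_rot: [0.041, -3.14, 0.006]
wrist_force: [-1.5, -8.8, -10.2]
gripper_width: 0.0106
grasp_force: 59.3
```

```bash
python3 jog.py '0 0 0 0 0.035;0 0 0 0 0.035;0 0 -0.03 0 0.05;0 0 -0.07 0 0.085;0 0 -0.11 0 0.085;0 0 -0.132 0 0.085;0 0 -0.132 0 0.085;0 0 -0.132 0 0.085'
python3 - <<'E'
from h import *
im,c=shot('wrist','w8'); a=.0285
def jy(p): d=p[:,:2]-np.array([.5227,.0935]); return np.round(-np.sin(a)*d[:,0]+np.cos(a)*d[:,1],4)
hsv=cv2.cvtColor(im,cv2.COLOR_BGR2HSV).astype(int); g=cv2.cvtColor(im,cv2.COLOR_BGR2GRAY)
for y in (12,20,28,34,40,44): print(y,'s',[int(v) for v in hsv[y,322:338,1]],'g',[int(v) for v in g[y,322:338]])
for y in (50,60,80): print(y,'fence',[int(v) for v in g[y,322:338]])
print(c['t'],proj(c,c['t']-[0,0,.3]))
E
```

```text
time: 14.38
eef_pos: [0.527, -0.016, 0.207]
tool_rot: [-0.043, 3.135, -0.001]
wrist_force: [-0.9, 0.2, -0.5]
gripper_width: 0.0856
grasp_force: 0.0
12 s [105, 103, 105, 103, 112, 136, 137, 136, 137, 131, 107, 107, 109, 109, 107, 107] g [132, 132, 132, 133, 128, 138, 137, 137, 137, 132, 124, 124, 123, 124, 124, 126]
20 s [107, 103, 106, 106, 119, 142, 147, 145, 143, 133, 124, 123, 122, 124, 125, 123] g [129, 130, 130, 131, 118, 129, 125, 126, 127, 120, 86, 87, 88, 88, 87, 89]
28 s [15, 16, 16, 13, 8, 8, 8, 111, 131, 108, 9, 6, 19, 19, 19, 22] g [152, 152, 153, 148, 154, 153, 152, 103, 136, 129, 110, 129, 154, 155, 154, 155]
34 s [14, 14, 14, 11, 7, 8, 10, 39, 124, 110, 10, 4, 19, 19, 19, 19] g [153, 153, 154, 152, 154, 153, 153, 63, 125, 129, 105, 125, 155, 155, 155, 152]
40 s [17, 15, 35, 17, 8, 8, 8, 38, 48, 23, 11, 13, 9, 11, 29, 20] g [115, 114, 92, 117, 152, 153, 154, 95, 75, 98, 114, 114, 114, 111, 86, 100]
44 s [139, 141, 143, 139, 137, 137, 121, 111, 109, 81, 82, 80, 82, 81, 83, 82] g [91, 92, 91, 90, 90, 88, 91, 84, 100, 144, 143, 143, 142, 143, 143, 142]
50 fence [98, 100, 100, 99, 100, 98, 84, 71, 96, 97, 95, 96, 95, 99, 141, 141]
60 fence [92, 92, 95, 98, 98, 99, 82, 69, 94, 93, 94, 93, 93, 96, 138, 139]
80 fence [93, 92, 92, 91, 91, 91, 83, 75, 92, 93, 94, 93, 92, 92, 83, 131]
[ 0.4437992  -0.01832444  0.32339625] [[324.2147661   87.53899972]]
```

The stop now reads within about 0.5 mm of the clip (pointer edge at column 328.5, clip centre at 329.1). Next I'll hover over the moulds and measure them from two places.

```bash
python3 jog.py '0.004 -0.04 -0.02 0 0.085;0.007 -0.08 -0.04 0 0.085;0.01 -0.12 -0.06 0 0.085;0.012 -0.16 -0.073 0 0.085;0.013 -0.19 -0.073 0 0.085;0.013 -0.19 -0.073 0 0.085;0.013 -0.19 -0.073 0 0.085;0.013 -0.19 -0.073 0 0.085'
python3 -c "
from h import *
shot('wrist','m1')"
python3 jog.py '0 -0.04 0 0 0.085;0 -0.08 0 0 0.085;0 -0.1 0 0 0.085;0 -0.1 0 0 0.085;0 -0.1 0 0 0.085;0 -0.1 0 0 0.085'
cat > m.py <<'E'
from h import *
def moulds(im):
    h=cv2.cvtColor(cv2.GaussianBlur(im,(3,3),0),cv2.COLOR_BGR2HSV).astype(int)
    m=((h[:,:,0]<=19)&(h[:,:,1]>140)).astype(np.uint8)*255
    m=cv2.morphologyEx(m,cv2.MORPH_CLOSE,np.ones((7,7))); m=cv2.morphologyEx(m,cv2.MORPH_OPEN,np.ones((5,5)))
    cs=[c for c in cv2.findContours(m,cv2.RETR_EXTERNAL,cv2.CHAIN_APPROX_NONE)[0] if cv2.contourArea(c)>1200]
    return m,cs
if __name__=='__main__':
    im2,c2=shot('wrist','m2'); im1,c1=load('m1'); print(c1['t'],c2['t'])
    for im,c in((im1,c1),(im2,c2)):
        m,cs=moulds(im)
        for k in cs: print(cv2.contourArea(k),cv2.boundingRect(k),[np.round(v,1) for v in cv2.minAreaRect(k)])
    cv2.drawContours(im2,cs,-1,(0,255,0),1); cv2.imwrite('pics/m2v.png',im2)
E
python3 m.py
```

```text
time: 15.1
eef_pos: [0.5166, -0.206, 0.2752]
tool_rot: [0.041, -3.139, -0.003]
wrist_force: [0.3, 0.0, -1.2]
gripper_width: 0.0851
grasp_force: 0.0
time: 15.65
eef_pos: [0.52, -0.3045, 0.2763]
tool_rot: [0.045, -3.14, -0.002]
wrist_force: [1.4, 0.5, -0.2]
gripper_width: 0.0849
grasp_force: 0.0
[ 0.43443123 -0.2085205   0.39238535] [ 0.43773529 -0.30711756  0.39333562]
3088.5 (323, 176, 46, 115) [array([348.3, 232.5]), array([ 43.4, 114.4]), np.float64(5.0)]
2447.5 (190, 164, 49, 114) [array([210.5, 221.2]), array([115.8,  46.2]), np.float64(84.0)]
3442.5 (468, 75, 45, 199) [array([495.8, 174.5]), array([ 31.2, 201.5]), np.float64(8.2)]
4015.0 (283, 0, 66, 132) [array([309.1,  62.5]), array([133.9,  49.5]), np.float64(76.0)]
4094.5 (172, 0, 56, 127) [array([194.5,  61.1]), array([127.4,  49.6]), np.float64(81.0)]
2581.0 (397, 175, 51, 112) [array([427.3, 231.4]), array([ 46.5, 115.5]), np.float64(10.3)]
2869.0 (270, 164, 44, 114) [array([291.5, 220.5]), array([113.,  43.]), np.float64(90.0)]
4044.0 (541, 79, 60, 193) [array([578.7, 175.9]), array([ 40.3, 198.4]), np.float64(11.8)]
2837.5 (0, 79, 80, 135) [array([ 33.9, 148.3]), array([152.8,  25.5]), np.float64(55.9)]
4368.0 (378, 0, 62, 133) [array([402.4,  63. ]), array([133.2,  52.6]), np.float64(78.7)]
3906.0 (266, 0, 55, 124) [array([288.4,  60.1]), array([124.2,  49.6]), np.float64(82.1)]
```

View pics/m2v.png

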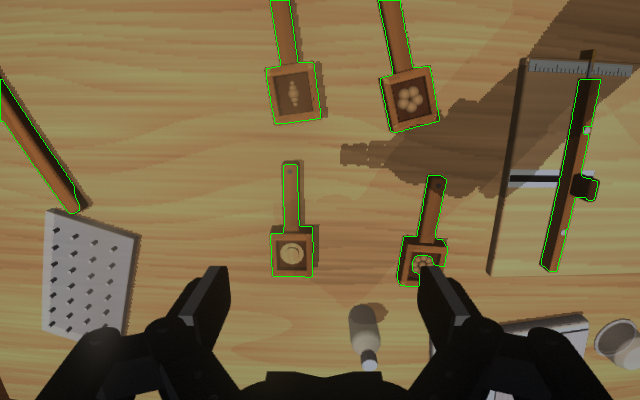

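The contours pick out all four moulds: leaf (288,60), blossom (402,63), seal (291,220) and flower (427,231, partly behind a finger). Next I'll compute poses and heights from the two views.

```bash
cat > m.py <<'E'
from h import *
def moulds(im):
    h=cv2.cvtColor(cv2.GaussianBlur(im,(3,3),0),cv2.COLOR_BGR2HSV).astype(int)
    m=((h[:,:,0]<=19)&(h[:,:,1]>140)).astype(np.uint8)*255
    m=cv2.morphologyEx(m,cv2.MORPH_CLOSE,np.ones((7,7))); m=cv2.morphologyEx(m,cv2.MORPH_OPEN,np.ones((5,5)))
    return m,[c for c in cv2.findContours(m,cv2.RETR_EXTERNAL,cv2.CHAIN_APPROX_NONE)[0] if cv2.contourArea(c)>1200]
def pose(k,c,z=.022):
    "neck xy, yaw (handle->head), length, width, cut by picture edge?"
    w=cast(c,k.reshape(-1,2),z)[:,:2]
    (m,(a,b),_)=cv2.minAreaRect((w*1e3).astype(np.float32)); B=cv2.boxPoints(((m),(a,b),_)).astype(float)/1e3
    e=B[1]-B[0] if np.linalg.norm(B[1]-B[0])>np.linalg.norm(B[2]-B[1]) else B[2]-B[1]
    e/=np.linalg.norm(e); n=np.array([-e[1],e[0]]); q=w-np.array(m)/1e3; s=q@e; t=q@n
    wid=lambda i: np.ptp(t[i]) if i.any() else 0
    if wid(s<s.min()+.04)>wid(s>s.max()-.04): e,n,s,t=-e,-n,-s,-t
    hd=s>s.max()-.05; hn=(s<s.max()-.07)
    # axis through mid of head and mid of handle
    tm=lambda i:(t[i].max()+t[i].min())/2
    far=hn&(s<s.max()-.10); near=hn&(s>s.max()-.10)
    head=np.array(m)/1e3+e*s.max()+n*tm(hd)
    mh=np.array(m)/1e3+e*(s[far].mean() if far.any() else s.min())+n*tm(far if far.any() else hn)
    u=head-mh; u/=np.linalg.norm(u)
    return head-u*.076, np.arctan2(u[1],u[0]), np.ptp(s), wid(hd), head
def show(fn):
    im,c=load(fn)
    for k in moulds(im)[1]:
        x,y,w_,h_=cv2.boundingRect(k)
        p=pose(k,c); print(fn,(x,y,w_,h_),'neck',np.round(p[0],4),'yaw',round(p[1],3),'len',round(p[2],3),'wid',round(p[3],3),'head',np.round(p[4],4))
if __name__=='__main__':
    import sys
    for f in sys.argv[1:]: show(f)
E
python3 m.py m1 m2
python3 - <<'E'
from h import *
_,a=load('m1');_,b=load('m2')
print(np.round(tri(a,[(198,164),(190,276),(172,75)],b,[(282,164),(271,274),(267,70)]),4))
E
```

```text
m1 (323, 176, 46, 115) neck [ 0.5995 -0.1739] yaw -0.047 len 0.15 wid 0.054 head [ 0.6754 -0.1775]
m1 (190, 164, 49, 114) neck [ 0.587  -0.3401] yaw 0.017 len 0.147 wid 0.059 head [ 0.663  -0.3388]
m1 (468, 75, 45, 199) neck [ 0.4864 -0.0113] yaw -3.065 len 0.239 wid 0.021 head [ 0.4106 -0.0171]
m1 (283, 0, 66, 132) neck [ 0.3993 -0.2264] yaw 0.293 len 0.132 wid 0.052 head [ 0.4721 -0.2044]
m1 (172, 0, 56, 127) neck [ 0.3958 -0.3445] yaw 0.127 len 0.126 wid 0.053 head [ 0.4712 -0.3349]
m2 (397, 175, 51, 112) neck [ 0.5984 -0.1769] yaw -0.04 len 0.149 wid 0.059 head [ 0.6743 -0.1799]
m2 (270, 164, 44, 114) neck [ 0.5876 -0.3416] yaw 0.016 len 0.145 wid 0.053 head [ 0.6636 -0.3404]
m2 (541, 79, 60, 193) neck [ 0.4867 -0.0071] yaw -3.035 len 0.239 wid 0.028 head [ 0.4112 -0.0152]
m2 (0, 79, 80, 135) neck [ 0.4997 -0.648 ] yaw -2.629 len 0.169 wid 0.035 head [ 0.4335 -0.6852]
m2 (378, 0, 62, 133) neck [ 0.4009 -0.2283] yaw 0.305 len 0.134 wid 0.056 head [ 0.4734 -0.2055]
m2 (266, 0, 55, 124) neck [ 0.3959 -0.3464] yaw 0.161 len 0.122 wid 0.052 head [ 0.4709 -0.3342]
[[ 0.5199 -0.353   0.0104  0.002 ]
 [ 0.6491 -0.3641  0.0419  0.0012]
 [ 0.42   -0.3651  0.0307  0.0019]]
```

Run:
```python
from h import *
s=robot.sense(); x=R.from_rotvec(s['tool_rot']).as_matrix()[:,0]; print(s['eef_pos'],np.arctan2(x[1],x[0]),totool([.599,-.1755,.10]))
```

```text
[ 0.52009884 -0.3043323   0.27654602] -3.112258174468695 [-0.08277311  0.12628225  0.17661557]
```

```bash
python3 jog.py '-0.0138 0.021 0.029 0.02 0.06;-0.0276 0.042 0.058 0.04 0.06;-0.0414 0.063 0.087 0.073 0.06;-0.0552 0.084 0.116 0.073 0.06;-0.069 0.105 0.145 0.073 0.06;-0.0828 0.1263 0.176 0.073 0.06;-0.0828 0.1263 0.176 0.073 0.06;-0.0828 0.1263 0.176 0.073 0.06'
python3 - <<'E'
from h import *
import m
im,c=shot('wrist','m3'); s=robot.sense(); x=R.from_rotvec(s['tool_rot']).as_matrix()[:,0]; print(s['eef_pos'],np.arctan2(x[1],x[0]),totool([.599,-.1755,.029]))
m.show('m3')
E
```

```text
time: 16.37
eef_pos: [0.5981, -0.1742, 0.0989]
tool_rot: [-0.064, -3.136, -0.003]
wrist_force: [1.3, -0.5, 0.0]
gripper_width: 0.0598
grasp_force: 0.0
[ 0.59905866 -0.17604498  0.10081753] 3.098788798395658 [-8.57063415e-06  5.36925063e-04  7.18176117e-02]
m3 (285, 116, 81, 215) neck [ 0.6002 -0.1734] yaw -0.055 len 0.147 wid 0.053 head [ 0.6761 -0.1776]
m3 (28, 112, 117, 209) neck [ 0.5881 -0.3343] yaw -0.01 len 0.146 wid 0.07 head [ 0.664 -0.335]
m3 (549, 0, 91, 290) neck [ 0.5458 -0.0079] yaw 3.122 len 0.183 wid 0.043 head [ 0.4698 -0.0064]Traceback (most recent call last):
  File "<stdin>", line 4, in <module>
  File "m.py", line 27, in show
    p=pose(k,c); print(fn,(x,y,w_,h_),'neck',np.round(p[0],4),'yaw',round(p[1],3),'len',round(p[2],3),'wid',round(p[3],3),'head',np.round(p[4],4))
  File "m.py", line 20, in pose
    mh=np.array(m)/1e3+e*(s[far].mean() if far.any() else s.min())+n*tm(far if far.any() else hn)
                                                                     ~~^^^^^^^^^^^^^^^^^^^^^^^^^^
  File "m.py", line 17, in <lambda>
    tm=lambda i:(t[i].max()+t[i].min())/2
                 ~~~~~~~~^^
    return umr_maximum(a, axis, None, out, keepdims, initial, where)
ValueError: zero-size array to reduction operation maximum which has no identity
```

```bash
sed -i 's/for k in moulds(im)\[1\]:/for k in [k for k in moulds(im)[1] if cv2.boundingRect(k)[0]>0 and cv2.boundingRect(k)[2]+cv2.boundingRect(k)[0]<640]:/' m.py
python3 jog.py '-0.001 0.001 0.035 0 0.06;-0.001 0.0015 0.06 0 0.05;-0.001 0.0015 0.071 0 0.045;-0.001 0.0015 0.071 0 0.045;-0.001 0.0015 0.071 0 0.005;-0.001 0.0015 0.071 0 0.005;-0.001 0.0015 0.071 0 0.005;-0.001 0.0015 0.071 0 0.005'
python3 jog.py '0 0 0 0 0.005;0 0 -0.02 0 0.005;0 0 -0.05 0 0.005;0 0 -0.085 0 0.005;0 0 -0.1 0 0.005;0 0 -0.1 0 0.005'
```

```text
time: 17.08
eef_pos: [0.602, -0.1774, 0.0324]
tool_rot: [0.072, 3.137, -0.003]
wrist_force: [-1.4, -0.4, 6.8]
gripper_width: 0.0182
grasp_force: 61.4
time: 17.58
eef_pos: [0.6035, -0.1778, 0.1357]
tool_rot: [0.072, 3.132, -0.006]
wrist_force: [0.3, -0.6, -0.0]
gripper_width: 0.0185
grasp_force: 60.4
```

```bash
cat > held.py <<'E'
from m import *
im,c=shot('wrist','held'); s=robot.sense(); Rt=R.from_rotvec(s['tool_rot']).as_matrix()
for k in moulds(im)[1]:
    x,y,w,h=cv2.boundingRect(k)
    if x<323<x+w:
        top=s['eef_pos'][2]-.032+.024
        p=cast(c,k.reshape(-1,2),top)-s['eef_pos']; t=p@Rt
        i=t[:,0]<t[:,0].min()+.045
        hd=cast(c,k.reshape(-1,2),top+.002)-s['eef_pos']; hd=hd@Rt
        l=hd[i]; up=l[l[:,1]>l[:,1].max()-.004]; lo=l[l[:,1]<l[:,1].min()+.004]
        print((x,y,w,h),'tool x range',hd[:,0].min(),hd[:,0].max(),'head y',l[:,1].min(),l[:,1].max(),'slopes',np.polyfit(up[:,0],up[:,1],1)[0],np.polyfit(lo[:,0],lo[:,1],1)[0])
E
python3 held.py; python3 -c "
from h import *
s=robot.sense(); print(s['qpos']); a=.0285
O=np.array([.5227,.0935])
for x in (.09,.03,-.03,-.09):
    print(x,O+[x*np.cos(a)+.0285*.027,x*np.sin(a)-.027*np.cos(a)])
print(totool([.6135,.0691,.136]))"
```

```text
(299, 118, 48, 219) tool x range -0.02692160818200245 0.07138670804537382 head y -0.011299012619781428 0.009582644443153682 slopes -0.013505916064464081 0.022909444346448742
[-4.13945293e-01  4.68009732e-01 -3.10753790e-02  1.06533975e+00
 -1.29065568e-04 -3.68130402e-01]
0.09 [0.61343295 0.06907562]
0.03 [0.55345732 0.06736585]
-0.03 [0.49348168 0.06565608]
-0.09 [0.43350605 0.06394631]
[ 5.59717630e-05  2.46606004e-01 -3.52043591e-03]
```

```bash
python3 jog.py '0 0.035 0 0 0.005;0 0.07 0 0 0.005;0 0.105 0 0 0.005;0 0.14 0 0 0.005;0 0.175 0 0 0.005;0 0.21 0 0 0.005;0 0.24 0 0 0.005;0 0.247 0 0 0.005'
python3 jog.py '0 0 0 0.12 0.005;0 0 0 0.24 0.005;0 0 0 0.36 0.005;0 0 0 0.48 0.005;0 0 0 0.6 0.005;0 0 0 0.72 0.005;0 0 0 0.84 0.005;0 0 0 0.96 0.005'
python3 jog.py '0 0 0 0.12 0.005;0 0 0 0.24 0.005;0 0 0 0.36 0.005;0 0 0 0.48 0.005;0 0 0 0.54 0.005;0 0 0 0.54 0.005'
cat > st.py <<'E'
from h import *
import sys
a=.0285; O=np.array([.5227,.0935])
s=robot.sense(); x=R.from_rotvec(s['tool_rot']).as_matrix()[:,0]; d=s['eef_pos'][:2]-O
print('t',round(s['time'],2),'eef',np.round(s['eef_pos'],4),'jig xy',np.round([d@[np.cos(a),np.sin(a)],d@[-np.sin(a),np.cos(a)]],4),'yaw',round(np.arctan2(x[1],x[0]),4),'F',np.round(s['wrist_force'],1),'w',round(s['gripper_width'],4),'q6',round(s['qpos'][5],2))
if len(sys.argv)>2:
    jx,jy,z=map(float,sys.argv[1:4]); print('shift to jig',np.round(totool([*(O+[jx*np.cos(a)-jy*np.sin(a),jx*np.sin(a)+jy*np.cos(a)]),z]),4),'turn',round((np.arctan2(x[1],x[0])-1.5993+np.pi)%(2*np.pi)-np.pi,4))
E
python3 st.py .09 -.028 .055; python3 held.py
```

```text
time: 18.3
eef_pos: [0.6103, 0.0749, 0.1281]
tool_rot: [-0.065, -3.138, -0.002]
wrist_force: [0.2, -0.7, -2.2]
gripper_width: 0.0181
grasp_force: 60.3
time: 18.97
eef_pos: [0.6108, 0.0697, 0.1282]
tool_rot: [-1.522, -2.746, 0.002]
wrist_force: [-0.8, 0.3, -0.5]
gripper_width: 0.0183
grasp_force: 60.4
time: 19.47
eef_pos: [0.6109, 0.0697, 0.1283]
tool_rot: [-2.195, -2.246, 0.003]
wrist_force: [-0.9, 0.4, -1.4]
gripper_width: 0.0185
grasp_force: 60.4
t 19.47 eef [0.6109 0.0697 0.1283] jig xy [ 0.0874 -0.0263] yaw 1.5938 F [-0.9  0.4 -1.4] w 0.0185 q6 1.53
shift to jig [-0.0017  0.0027  0.0733] turn -0.0055
(300, 118, 47, 219) tool x range -0.023721472828898454 0.07216684933982521 head y -0.010867670522097342 0.009524044437023094 slopes -0.01835071817770872 0.03124894778116964
```

```bash
python3 jog.py '-0.0017 0.0027 0.03 -0.0055 0.005;-0.0017 0.0027 0.055 -0.0055 0.005;-0.0017 0.0027 0.07 -0.0055 0.005;-0.0017 0.0027 0.073 -0.0055 0.005;-0.0017 0.0027 0.073 -0.0055 0.005'; python3 st.py .09 -.0325 .0495
```

```text
time: 19.93
eef_pos: [0.613, 0.0685, 0.055]
tool_rot: [-2.184, -2.254, 0.004]
wrist_force: [-0.6, 0.4, -0.9]
gripper_width: 0.0185
grasp_force: 60.4
t 19.93 eef [0.613  0.0685 0.055 ] jig xy [ 0.0895 -0.0276] yaw 1.6023 F [-0.6  0.4 -0.9] w 0.0185 q6 1.52
shift to jig [-0.0049  0.0005  0.0055] turn 0.003
```

```bash
python3 jog.py '0 0.0005 0.002 0 0.005;0 0.0005 0.004 0.003 0.005;0 0.0005 0.005 0.003 0.005;0 0.0005 0.005 0.003 0.005'; python3 jog.py '-0.001 0 0 0 0.005;-0.002 0 0 0 0.005;-0.003 0 0 0 0.005;-0.004 0 0 0 0.005;-0.004 0 0 0 0.005';python3 st.py .09 -.0325 .0495
```

```text
time: 20.27
eef_pos: [0.6155, 0.0687, 0.0525]
tool_rot: [2.19, 2.251, 0.001]
wrist_force: [-0.2, 0.1, -1.0]
gripper_width: 0.0179
grasp_force: 60.4
time: 20.68
eef_pos: [0.6152, 0.0644, 0.0519]
tool_rot: [2.191, 2.251, 0.0]
wrist_force: [-0.2, -0.2, -0.5]
gripper_width: 0.0179
grasp_force: 60.4
t 20.68 eef [0.6152 0.0644 0.0519] jig xy [ 0.0916 -0.0317] yaw 1.598 F [-0.2 -0.2 -0.5] w 0.0179 q6 1.52
shift to jig [-0.0008 -0.0016  0.0024] turn -0.0013
```

```bash
python3 jog.py '0 -0.001 0.0015 0 0.005;0 -0.0015 0.0025 0 0.005;0 -0.0015 0.0025 0 0.005;-0.001 -0.0015 0.0025 0 0.005;-0.001 -0.0015 0.0025 0 0.005';python3 st.py;  python3 jog.py '-0.001 0 0 0 0.005;-0.001 0 0 0 0.005;-0.001 0 0 0 0.005';python3 st.py
```

```text
time: 21.1
eef_pos: [0.6144, 0.0642, 0.0504]
tool_rot: [2.19, 2.252, 0.004]
wrist_force: [-0.7, 2.4, 5.0]
gripper_width: 0.0182
grasp_force: 61.1
t 21.1 eef [0.6144 0.0642 0.0504] jig xy [ 0.0908 -0.0319] yaw 1.5987 F [-0.7  2.4  5. ] w 0.0182 q6 1.52
time: 21.35
eef_pos: [0.6145, 0.0635, 0.0504]
tool_rot: [2.19, 2.252, 0.004]
wrist_force: [-0.7, 2.5, 5.2]
gripper_width: 0.0184
grasp_force: 61.2
t 21.35 eef [0.6145 0.0635 0.0504] jig xy [ 0.0909 -0.0327] yaw 1.5989 F [-0.7  2.5  5.2] w 0.0184 q6 1.52
```

```bash
python3 jog.py '-0.001 0 -0.0005 0 0.005;-0.001 0 -0.0005 0 0.005;-0.001 0 -0.0005 0 0.005';python3 st.py;  python3 jog.py '-0.001 0 0 0 0.005;-0.001 0 0 0 0.005;-0.001 0 0 0 0.005';python3 st.py;  python3 jog.py '-0.001 0 0 0 0.005;-0.001 0 0 0 0.005;-0.001 0 0 0 0.005';python3 st.py
```

```text
time: 21.6
eef_pos: [0.6145, 0.0634, 0.0504]
tool_rot: [-2.189, -2.253, -0.006]
wrist_force: [0.4, 5.9, 2.4]
gripper_width: 0.0181
grasp_force: 60.9
t 21.6 eef [0.6145 0.0634 0.0504] jig xy [ 0.0909 -0.0327] yaw 1.5995 F [0.4 5.9 2.4] w 0.0181 q6 1.51
time: 21.85
eef_pos: [0.6145, 0.0632, 0.0504]
tool_rot: [-2.187, -2.252, -0.008]
wrist_force: [1.0, 9.4, 2.3]
gripper_width: 0.0181
grasp_force: 60.8
t 21.85 eef [0.6145 0.0632 0.0504] jig xy [ 0.0909 -0.0329] yaw 1.6001 F [1.  9.4 2.3] w 0.0181 q6 1.51
time: 22.1
eef_pos: [0.6145, 0.0628, 0.0505]
tool_rot: [-2.187, -2.252, -0.009]
wrist_force: [1.1, 10.8, 3.0]
gripper_width: 0.0182
grasp_force: 60.9
t 22.1 eef [0.6145 0.0628 0.0505] jig xy [ 0.0909 -0.0333] yaw 1.6005 F [ 1.1 10.8  3. ] w 0.0182 q6 1.51
```

```bash
python3 jog.py '0.002 0 0 0 0.005;0.003 0 0 0 0.005;0.003 0 0 0 0.034;0.003 0 0 0 0.034;0.003 0 0 0 0.034;0.003 0 -0.03 0 0.034;0.003 0 -0.06 0 0.05;0.003 0 -0.1 0 0.06'
python3 jog.py '0 0 -0.03 0 0.085;0 0 -0.05 0 0.085;0 0 -0.05 0 0.085;0 0 -0.05 0 0.085'
python3 - <<'E'
from m import *
shot('wrist','p1'); show('p1')
E
python3 st.py
```

```text
time: 22.77
eef_pos: [0.6114, 0.0622, 0.1479]
tool_rot: [-2.188, -2.248, 0.007]
wrist_force: [2.2, -0.7, 0.1]
gripper_width: 0.0571
grasp_force: 0.0
time: 23.1
eef_pos: [0.6144, 0.0623, 0.2011]
tool_rot: [2.19, 2.25, 0.003]
wrist_force: [0.3, -0.6, -1.1]
gripper_width: 0.085
grasp_force: 0.0
p1 (114, 254, 108, 20) neck [ 0.439  -0.0289] yaw 0.07 len 0.115 wid 0.022 head [ 0.5148 -0.0236]
p1 (295, 103, 58, 171) neck [0.6142 0.0438] yaw -1.548 len 0.166 wid 0.056 head [ 0.6159 -0.0322]
t 23.15 eef [0.6134 0.0624 0.1994] jig xy [ 0.0898 -0.0337] yaw 1.5978 F [-0.2 -0.7 -0. ] w 0.0849 q6 1.52
```

```bash
python3 jog.py '-0.035 -0.003 0 -0.12 0.085;-0.07 -0.006 0 -0.24 0.085;-0.105 -0.009 0 -0.36 0.085;-0.14 -0.012 0 -0.48 0.085;-0.175 -0.015 0 -0.6 0.085;-0.21 -0.018 0 -0.72 0.085;-0.245 -0.022 0 -0.84 0.085;-0.28 -0.026 0 -0.96 0.085'
cat > go.py <<'E'
from h import *
import sys
x,y,z,yaw=map(float,sys.argv[1:]); s=robot.sense(); v=R.from_rotvec(s['tool_rot']).as_matrix()[:,0]; w=np.arctan2(v[1],v[0])
print('eef',np.round(s['eef_pos'],4),'yaw',round(w,4),'shift',np.round(totool([x,y,z]),4),'turn',round((w-yaw+np.pi)%(2*np.pi)-np.pi,4))
E
python3 go.py .5876 -.341 .2 3.158
```

```text
time: 23.82
eef_pos: [0.5938, -0.2192, 0.1972]
tool_rot: [-0.893, -3.007, -0.001]
wrist_force: [0.6, 0.7, 0.0]
gripper_width: 0.0849
grasp_force: 0.0
eef [ 0.5938 -0.2192  0.1972] yaw 2.564 shift [-0.0613 -0.1054 -0.003 ] turn -0.594
```

```bash
python3 jog.py '-0.015 -0.026 0 -0.12 0.085;-0.03 -0.052 0 -0.24 0.085;-0.045 -0.078 0 -0.36 0.085;-0.061 -0.105 0 -0.48 0.085;-0.061 -0.105 0 -0.594 0.07;-0.061 -0.105 0 -0.594 0.06;-0.061 -0.105 0 -0.594 0.06'
python3 -c "
from m import *
shot('wrist','m4'); show('m4')"; python3 go.py .5876 -.341 .033 3.158
```

```text
time: 24.4
eef_pos: [0.5873, -0.3388, 0.1974]
tool_rot: [0.011, -3.138, -0.004]
wrist_force: [0.2, -0.3, 0.0]
gripper_width: 0.0603
grasp_force: 0.0
m4 (293, 107, 57, 154) neck [ 0.5867 -0.3419] yaw 0.014 len 0.145 wid 0.053 head [ 0.6627 -0.3409]
eef [ 0.5877 -0.3382  0.198 ] yaw -3.1338 shift [-0.0003 -0.0031  0.165 ] turn -0.0086Traceback (most recent call last):
  File "<string>", line 3, in <module>
    shot('wrist','m4'); show('m4')
                        ~~~~^^^^^^
  File "m.py", line 27, in show
    p=pose(k,c); print(fn,(x,y,w_,h_),'neck',np.round(p[0],4),'yaw',round(p[1],3),'len',round(p[2],3),'wid',round(p[3],3),'head',np.round(p[4],4))
  File "m.py", line 20, in pose
    mh=np.array(m)/1e3+e*(s[far].mean() if far.any() else s.min())+n*tm(far if far.any() else hn)
                                                                     ~~^^^^^^^^^^^^^^^^^^^^^^^^^^
  File "m.py", line 17, in <lambda>
    tm=lambda i:(t[i].max()+t[i].min())/2
                 ~~~~~~~~^^
    return umr_maximum(a, axis, None, out, keepdims, initial, where)
ValueError: zero-size array to reduction operation maximum which has no identity
```

```bash
sed -i 's/>1200\]/>1800]/; s/        p=pose(k,c); print/        try: p=pose(k,c)\n        except ValueError: continue\n        print/' m.py
python3 jog.py '0 -0.0035 0.04 -0.006 0.06;0 -0.0035 0.08 -0.006 0.06;0 -0.0035 0.12 -0.006 0.05;0 -0.0035 0.15 -0.006 0.045;0 -0.0035 0.164 -0.006 0.045;0 -0.0035 0.164 -0.006 0.045;0 -0.0035 0.164 -0.006 0.005;0 -0.0035 0.164 -0.006 0.005'
python3 jog.py '0 0 0 0 0.005;0 0 0 0 0.005;0 0 0 0 0.005;0 0 -0.02 0 0.005;0 0 -0.05 0 0.005;0 0 -0.085 0 0.005;0 0 -0.1 0 0.005;0 0 -0.1 0 0.005'; python3 held.py; python3 go.py .554 .067 .135 1.599
```

```text
time: 25.12
eef_pos: [0.5895, -0.3425, 0.0374]
tool_rot: [-0.027, 3.14, -0.002]
wrist_force: [1.2, -0.7, 0.1]
gripper_width: 0.0215
grasp_force: 0.0
time: 25.78
eef_pos: [0.5909, -0.3446, 0.142]
tool_rot: [-0.026, 3.134, -0.01]
wrist_force: [-0.2, 0.0, -0.2]
gripper_width: 0.018
grasp_force: 60.4
(300, 117, 47, 212) tool x range -0.022213740843538596 0.07195502371154414 head y -0.01101792494994961 0.008738404738318042 slopes -0.012441670365177307 0.014731262633172329
(301, 0, 85, 36) tool x range 0.09962700495719465 0.1106983524016878 head y -0.008556553504592347 0.01988744728309792 slopes -0.02363272868576761 -0.08508976551836242
eef [ 0.5899 -0.3439  0.1392] yaw -3.1251 shift [0.0292 0.4115 0.0024] turn 1.559
```

```bash
python3 jog.py '0.0025 0.0375 0 0.09 0.005;0.005 0.075 0 0.18 0.005;0.0075 0.1125 0 0.27 0.005;0.01 0.15 0 0.36 0.005;0.0125 0.1875 0 0.45 0.005;0.015 0.225 0 0.54 0.005;0.0175 0.2625 0 0.63 0.005;0.02 0.3 0 0.72 0.005'; python3 go.py .554 .067 .135 1.599
```

```text
time: 26.5
eef_pos: [0.5618, -0.0412, 0.1341]
tool_rot: [-1.089, -2.944, 0.001]
wrist_force: [1.2, 0.7, -0.2]
gripper_width: 0.0176
grasp_force: 60.4
eef [ 0.5618 -0.0412  0.1341] yaw 2.4333 shift [ 0.0763  0.0771 -0.0008] turn 0.8343
```

```bash
python3 jog.py '0.01 0.01 0 0.12 0.005;0.025 0.025 0 0.24 0.005;0.04 0.04 0 0.36 0.005;0.055 0.055 0 0.48 0.005;0.07 0.07 0 0.6 0.005;0.076 0.077 0 0.72 0.005;0.076 0.077 0 0.834 0.005;0.076 0.077 0 0.834 0.005'; python3 st.py .03 -.027 .06
```

```text
time: 27.17
eef_pos: [0.554, 0.0657, 0.1341]
tool_rot: [-2.184, -2.255, 0.003]
wrist_force: [0.1, -0.6, -0.3]
gripper_width: 0.0178
grasp_force: 60.4
t 27.17 eef [0.554  0.0657 0.1341] jig xy [ 0.0305 -0.0287] yaw 1.6029 F [ 0.1 -0.6 -0.3] w 0.0178 q6 1.51
shift to jig [ 0.0017 -0.0003  0.0741] turn 0.0036
```

```bash
python3 jog.py '0.0017 -0.0003 0.03 0.0036 0.005;0.0017 -0.0003 0.055 0.0036 0.005;0.0017 -0.0003 0.07 0.0036 0.005;0.0017 -0.0003 0.074 0.0036 0.005;0.0017 -0.0003 0.076 0.0036 0.005;0.0017 -0.0003 0.077 0.0036 0.005'; python3 st.py;python3 jog.py '0 0 0.0015 0 0.005;0 0 0.0015 0 0.005;0 0 0.0025 0 0.005;0 0 0.0025 0 0.005'; python3 st.py .03 -.032 .054
```

```text
time: 27.67
eef_pos: [0.5549, 0.0662, 0.0586]
tool_rot: [-2.187, -2.255, 0.001]
wrist_force: [-0.3, -0.3, -1.0]
gripper_width: 0.018
grasp_force: 60.3
t 27.67 eef [0.5549 0.0662 0.0586] jig xy [ 0.0314 -0.0282] yaw 1.6015 F [-0.3 -0.3 -1. ] w 0.018 q6 1.52
time: 28.0
eef_pos: [0.5554, 0.0665, 0.0569]
tool_rot: [2.187, 2.254, 0.001]
wrist_force: [-0.6, 0.7, 0.0]
gripper_width: 0.0177
grasp_force: 60.3
t 28.0 eef [0.5554 0.0665 0.0569] jig xy [ 0.0319 -0.0279] yaw 1.6009 F [-0.6  0.7  0. ] w 0.0177 q6 1.52
shift to jig [-0.0041 -0.0019  0.0029] turn 0.0016
```

```bash
python3 jog.py '0 -0.002 0.002 0 0.005;0 -0.002 0.003 0 0.005;-0.002 -0.002 0.003 0 0.005;-0.003 -0.002 0.003 0 0.005;-0.003 -0.002 0.003 0 0.005'; python3 st.py;python3 jog.py '-0.001 0 0 0 0.005;-0.001 0 0 0 0.005'; python3 st.py .03 -.032 .054
```

```text
time: 28.42
eef_pos: [0.5548, 0.0649, 0.0557]
tool_rot: [2.186, 2.255, 0.009]
wrist_force: [-1.2, 6.4, 10.8]
gripper_width: 0.0177
grasp_force: 61.7
t 28.42 eef [0.5548 0.0649 0.0557] jig xy [ 0.0313 -0.0295] yaw 1.6019 F [-1.2  6.4 10.8] w 0.0177 q6 1.51
time: 28.58
eef_pos: [0.5549, 0.064, 0.0557]
tool_rot: [2.186, 2.255, 0.009]
wrist_force: [-1.1, 6.1, 11.8]
gripper_width: 0.018
grasp_force: 61.7
t 28.58 eef [0.5549 0.064  0.0557] jig xy [ 0.0313 -0.0304] yaw 1.6021 F [-1.1  6.1 11.8] w 0.018 q6 1.51
shift to jig [-0.0016 -0.0013  0.0017] turn 0.0028
```

```bash
python3 jog.py '0 -0.001 -0.003 0 0.005;0 -0.001 -0.003 0.003 0.005;-0.001 -0.001 -0.003 0.003 0.005;-0.001 -0.001 -0.003 0.003 0.005'; python3 st.py;python3 jog.py '-0.001 0 0 0 0.005;-0.001 0 0 0 0.005'; python3 st.py;python3 jog.py '-0.0008 0 0 0 0.005;-0.0008 0 0 0 0.005'; python3 st.py
```

```text
time: 28.92
eef_pos: [0.5518, 0.0612, 0.056]
tool_rot: [-2.191, -2.251, 0.001]
wrist_force: [-0.4, 0.4, -1.2]
gripper_width: 0.0176
grasp_force: 60.4
t 28.92 eef [0.5518 0.0612 0.056 ] jig xy [ 0.0281 -0.0331] yaw 1.5975 F [-0.4  0.4 -1.2] w 0.0176 q6 1.51
time: 29.08
eef_pos: [0.5519, 0.0611, 0.056]
tool_rot: [-2.19, -2.25, -0.001]
wrist_force: [0.1, 4.3, -0.7]
gripper_width: 0.0181
grasp_force: 60.4
t 29.08 eef [0.5519 0.0611 0.056 ] jig xy [ 0.0283 -0.0333] yaw 1.5978 F [ 0.1  4.3 -0.7] w 0.0181 q6 1.51
time: 29.25
eef_pos: [0.5519, 0.0609, 0.056]
tool_rot: [-2.189, -2.25, -0.003]
wrist_force: [0.5, 7.0, -0.9]
gripper_width: 0.0176
grasp_force: 60.4
t 29.25 eef [0.5519 0.0609 0.056 ] jig xy [ 0.0283 -0.0334] yaw 1.5984 F [ 0.5  7.  -0.9] w 0.0176 q6 1.51
```

```bash
python3 jog.py '0.002 0 0.001 0 0.005;0.002 0 0.001 0 0.034;0.002 0 0.001 0 0.034;0.002 0 0.001 0 0.034;0.002 0 -0.03 0 0.034;0.002 0 -0.065 0 0.05;0.002 0 -0.1 0 0.06;0.002 0 -0.14 0 0.085'
python3 go.py .42 -.27 .2 3.36
```

```text
time: 29.92
eef_pos: [0.5511, 0.0613, 0.1966]
tool_rot: [-2.191, -2.25, 0.003]
wrist_force: [0.6, -0.8, -0.5]
gripper_width: 0.0691
grasp_force: 0.0
eef [0.5511 0.0613 0.1966] yaw 1.5974 shift [-0.3277 -0.1398 -0.0029] turn -1.7626
```

```bash
python3 jog.py '-0.0325 -0.018 0 -0.12 0.085;-0.065 -0.036 0 -0.24 0.085;-0.0975 -0.054 0 -0.36 0.085;-0.13 -0.072 0 -0.48 0.085;-0.1625 -0.09 0 -0.6 0.085;-0.195 -0.108 0 -0.72 0.085;-0.2275 -0.126 0 -0.84 0.085;-0.26 -0.145 0 -0.96 0.085'
python3 go.py .40 -.2275 .2 3.44
```

```text
time: 30.58
eef_pos: [0.4183, -0.1946, 0.1964]
tool_rot: [0.996, 2.979, -0.001]
wrist_force: [0.3, -1.3, 1.0]
gripper_width: 0.0851
grasp_force: 0.0
eef [ 0.4183 -0.1946  0.1964] yaw 2.4965 shift [-0.0051 -0.0373 -0.0036] turn -0.9435
```

```bash
python3 jog.py '-0.002 -0.01 0 -0.12 0.085;-0.003 -0.02 0 -0.24 0.085;-0.004 -0.03 0 -0.36 0.085;-0.005 -0.037 0 -0.48 0.085;-0.005 -0.037 0 -0.6 0.07;-0.005 -0.037 0 -0.72 0.06;-0.005 -0.037 0 -0.84 0.06;-0.005 -0.037 0 -0.943 0.06'
python3 -c "
from m import *
shot('wrist','m5'); show('m5')"; python3 go.py .4 -.2275 .036 3.44
```

```text
time: 31.25
eef_pos: [0.4007, -0.2259, 0.1962]
tool_rot: [0.466, -3.106, 0.0]
wrist_force: [0.4, 0.8, -0.4]
gripper_width: 0.0594
grasp_force: 0.0
m5 (296, 106, 57, 155) neck [ 0.4001 -0.2264] yaw 0.298 len 0.145 wid 0.053 head [ 0.4727 -0.2041]
m5 (164, 62, 63, 164) neck [ 0.3976 -0.3449] yaw 0.173 len 0.144 wid 0.057 head [ 0.4724 -0.3318]
eef [ 0.4008 -0.2258  0.1962] yaw -2.8397 shift [ 0.0012 -0.0014  0.1602] turn 0.0035
```

```bash
python3 jog.py '0.001 -0.001 0.04 0.004 0.06;0.001 -0.001 0.08 0.004 0.06;0.001 -0.001 0.12 0.004 0.05;0.001 -0.001 0.15 0.004 0.045;0.001 -0.001 0.163 0.004 0.045;0.001 -0.001 0.163 0.004 0.045;0.001 -0.001 0.163 0.004 0.005;0.001 -0.001 0.163 0.004 0.005'
python3 jog.py '0 0 0 0 0.005;0 0 0 0 0.005;0 0 0 0 0.005;0 0 -0.02 0 0.005;0 0 -0.05 0 0.005;0 0 -0.085 0 0.005;0 0 -0.1 0 0.005;0 0 -0.1 0 0.005'; python3 held.py; python3 go.py .4935 .0657 .135 1.599
```

```text
time: 31.97
eef_pos: [0.4011, -0.2275, 0.0343]
tool_rot: [-0.45, 3.108, -0.002]
wrist_force: [-0.6, 2.6, 0.9]
gripper_width: 0.0219
grasp_force: 0.4
time: 32.63
eef_pos: [0.4027, -0.2286, 0.1377]
tool_rot: [-0.451, 3.103, -0.01]
wrist_force: [0.9, -0.1, -1.3]
gripper_width: 0.0183
grasp_force: 59.8
(299, 124, 48, 214) tool x range -0.026342570440223135 0.06986247663067427 head y -0.011684337493602693 0.009115979363096972 slopes -0.021797767936585766 0.025400352723450183
eef [ 0.4018 -0.2279  0.1355] yaw -2.8528 shift [-1.715e-01  2.553e-01 -2.000e-04] turn 1.8314
```

```bash
python3 jog.py '-0.02 0.03 0 0.12 0.005;-0.04 0.06 0 0.24 0.005;-0.06 0.09 0 0.36 0.005;-0.08 0.12 0 0.48 0.005;-0.1 0.15 0 0.6 0.005;-0.12 0.18 0 0.72 0.005;-0.14 0.21 0 0.84 0.005;-0.16 0.24 0 0.96 0.005'; python3 go.py .4935 .0677 .135 1.599
```

```text
time: 33.35
eef_pos: [0.4818, 0.0414, 0.1317]
tool_rot: [-0.893, -3.01, 0.001]
wrist_force: [-0.1, -0.7, -0.1]
gripper_width: 0.018
grasp_force: 59.8
eef [0.4818 0.0414 0.1317] yaw 2.5648 shift [ 0.0046  0.0284 -0.0033] turn 0.9658
```

```bash
python3 jog.py '0.001 0.007 0 0.12 0.005;0.002 0.014 0 0.24 0.005;0.003 0.021 0 0.36 0.005;0.0045 0.028 0 0.48 0.005;0.0045 0.028 0 0.6 0.005;0.0045 0.028 0 0.72 0.005;0.0045 0.028 0 0.84 0.005;0.0045 0.028 0 0.965 0.005'; python3 st.py -.031 -.026 .057; python3 held.py
```

```text
time: 34.02
eef_pos: [0.4929, 0.0658, 0.1314]
tool_rot: [-2.188, -2.252, 0.003]
wrist_force: [-0.1, 0.3, -0.8]
gripper_width: 0.0185
grasp_force: 59.8
t 34.02 eef [0.4929 0.0658 0.1314] jig xy [-0.0305 -0.0269] yaw 1.5995 F [-0.1  0.3 -0.8] w 0.0185 q6 1.51
shift to jig [ 0.0009 -0.0002  0.0744] turn 0.0002
(301, 123, 46, 215) tool x range -0.024372961401283998 0.07051896562282828 head y -0.010588673835053275 0.009844053893708517 slopes -0.02827711176146013 0.029683008786362475
```

```bash
python3 jog.py '0.001 0 0.03 0 0.005;0.001 0 0.055 0 0.005;0.001 0 0.07 0 0.005;0.001 0 0.075 0 0.005;0.001 0 0.077 0 0.005;0.001 0 0.077 0 0.005'; python3 st.py;python3 jog.py '0 0 0.0015 0 0.005;0 0 0.0015 0 0.005;0 0 0.0015 0 0.005'; python3 st.py -.031 -.03 .052
```

```text
time: 34.57
eef_pos: [0.4937, 0.0666, 0.0558]
tool_rot: [-2.181, -2.26, 0.001]
wrist_force: [-0.2, -1.0, -1.2]
gripper_width: 0.0182
grasp_force: 59.8
t 34.57 eef [0.4937 0.0666 0.0558] jig xy [-0.0297 -0.0261] yaw 1.6063 F [-0.2 -1.  -1.2] w 0.0182 q6 1.51
time: 34.82
eef_pos: [0.4949, 0.0666, 0.0557]
tool_rot: [2.182, 2.259, 0.002]
wrist_force: [-0.4, 0.5, -1.0]
gripper_width: 0.0184
grasp_force: 59.8
t 34.82 eef [0.4949 0.0666 0.0557] jig xy [-0.0286 -0.0261] yaw 1.6056 F [-0.4  0.5 -1. ] w 0.0184 q6 1.51
shift to jig [-0.0038 -0.0024  0.0037] turn 0.0063
```

```bash
python3 jog.py '0 -0.002 0.002 0.006 0.005;0 -0.002 0.003 0.006 0.005;0 -0.002 0.004 0.006 0.005;0 -0.002 0.004 0.006 0.005'; python3 st.py;python3 jog.py '-0.0015 0 0 0 0.005;-0.002 0 0 0 0.005;-0.002 0 0 0 0.005'; python3 st.py -.031 -.03 .052
```

```text
time: 35.15
eef_pos: [0.4924, 0.0665, 0.0527]
tool_rot: [2.188, 2.252, 0.001]
wrist_force: [-4.5, -0.1, 15.7]
gripper_width: 0.018
grasp_force: 61.7
t 35.15 eef [0.4924 0.0665 0.0527] jig xy [-0.0311 -0.0261] yaw 1.5994 F [-4.5 -0.1 15.7] w 0.018 q6 1.51
time: 35.4
eef_pos: [0.4925, 0.0661, 0.0527]
tool_rot: [-2.187, -2.253, -0.006]
wrist_force: [-3.8, 6.3, 14.3]
gripper_width: 0.0185
grasp_force: 61.6
t 35.4 eef [0.4925 0.0661 0.0527] jig xy [-0.031  -0.0265] yaw 1.6004 F [-3.8  6.3 14.3] w 0.0185 q6 1.51
shift to jig [-0.0035 -0.      0.0007] turn 0.0011
```

```bash
python3 jog.py '0 0 -0.002 0 0.005;0 0 -0.002 0 0.005;-0.001 0 -0.002 0 0.005;-0.001 0 -0.002 0 0.005'; python3 st.py;python3 jog.py '-0.001 0 0 0 0.005;-0.001 0 0 0 0.005'; python3 st.py;python3 jog.py '-0.001 0 0 0 0.005;-0.001 0 0 0 0.005'; python3 st.py
```

```text
time: 35.73
eef_pos: [0.4922, 0.0633, 0.0527]
tool_rot: [2.19, 2.253, -0.0]
wrist_force: [-0.5, -0.1, 0.9]
gripper_width: 0.0182
grasp_force: 60.1
t 35.73 eef [0.4922 0.0633 0.0527] jig xy [-0.0313 -0.0294] yaw 1.5991 F [-0.5 -0.1  0.9] w 0.0182 q6 1.51
time: 35.9
eef_pos: [0.4923, 0.0624, 0.0527]
tool_rot: [-2.19, -2.253, -0.0]
wrist_force: [0.3, 0.9, 0.9]
gripper_width: 0.0184
grasp_force: 60.1
t 35.9 eef [0.4923 0.0624 0.0527] jig xy [-0.0313 -0.0302] yaw 1.5991 F [0.3 0.9 0.9] w 0.0184 q6 1.51
time: 36.07
eef_pos: [0.4924, 0.0619, 0.0527]
tool_rot: [-2.189, -2.252, -0.001]
wrist_force: [0.3, 3.4, 0.0]
gripper_width: 0.0179
grasp_force: 60.0
t 36.07 eef [0.4924 0.0619 0.0527] jig xy [-0.0312 -0.0308] yaw 1.5994 F [0.3 3.4 0. ] w 0.0179 q6 1.5
```

```bash
python3 jog.py '-0.0007 0 0 0 0.005;-0.0007 0 0 0 0.005'; python3 st.py; python3 jog.py '0.001 0 0.0005 0 0.005;0.0015 0 0.0005 0 0.034;0.0015 0 0.0005 0 0.034;0.0015 0 0.0005 0 0.034;0.0015 0 -0.03 0 0.034;0.0015 0 -0.065 0 0.05;0.0015 0 -0.1 0 0.06;0.0015 0 -0.14 0 0.085'
python3 go.py .397 -.345 .2 3.30
```

```text
time: 36.23
eef_pos: [0.4924, 0.0618, 0.0528]
tool_rot: [-2.188, -2.252, -0.003]
wrist_force: [0.6, 5.8, 1.3]
gripper_width: 0.0184
grasp_force: 60.0
t 36.23 eef [0.4924 0.0618 0.0528] jig xy [-0.0312 -0.0308] yaw 1.5999 F [0.6 5.8 1.3] w 0.0184 q6 1.5
time: 36.9
eef_pos: [0.4912, 0.062, 0.1932]
tool_rot: [-2.189, -2.252, 0.003]
wrist_force: [0.6, -0.2, -0.8]
gripper_width: 0.0691
grasp_force: 0.0
eef [0.4912 0.062  0.1932] yaw 1.599 shift [-0.4042 -0.1056 -0.0063] turn -1.701
```

```bash
python3 jog.py '-0.036 -0.009 0 -0.12 0.085;-0.072 -0.018 0 -0.24 0.085;-0.108 -0.027 0 -0.36 0.085;-0.144 -0.036 0 -0.48 0.085;-0.18 -0.045 0 -0.6 0.085;-0.216 -0.054 0 -0.72 0.085;-0.252 -0.063 0 -0.84 0.085;-0.288 -0.072 0 -0.96 0.085'
python3 go.py .397 -.345 .2 3.31
```

```text
time: 37.57
eef_pos: [0.4303, -0.2183, 0.1928]
tool_rot: [1.028, 2.969, -0.001]
wrist_force: [1.2, 0.0, 0.5]
gripper_width: 0.0849
grasp_force: 0.0
eef [ 0.4303 -0.2183  0.1928] yaw 2.4747 shift [-0.0522 -0.1201 -0.0071] turn -0.8353
```

```bash
python3 jog.py '-0.013 -0.03 0 -0.12 0.085;-0.026 -0.06 0 -0.24 0.085;-0.039 -0.09 0 -0.36 0.085;-0.052 -0.12 0 -0.48 0.085;-0.052 -0.12 0 -0.6 0.07;-0.052 -0.12 0 -0.72 0.06;-0.052 -0.12 0 -0.835 0.06;-0.052 -0.12 0 -0.835 0.06'
python3 -c "
from m import *
shot('wrist','m6'); show('m6')"; python3 go.py .397 -.345 .034 3.31
```

```text
time: 38.23
eef_pos: [0.3966, -0.3433, 0.1925]
tool_rot: [0.258, -3.13, -0.0]
wrist_force: [0.1, -0.0, 0.3]
gripper_width: 0.0603
grasp_force: 0.0
m6 (292, 108, 58, 156) neck [ 0.3975 -0.3464] yaw 0.168 len 0.145 wid 0.053 head [ 0.4725 -0.3337]
eef [ 0.3968 -0.3431  0.1925] yaw -2.9818 shift [-0.     -0.002   0.1585] turn -0.0086
```

```bash
python3 jog.py '0 -0.003 0.04 -0.008 0.06;0 -0.003 0.08 -0.008 0.06;0 -0.003 0.12 -0.008 0.05;0 -0.003 0.147 -0.008 0.045;0 -0.003 0.159 -0.008 0.045;0 -0.003 0.159 -0.008 0.045;0 -0.003 0.159 -0.008 0.005;0 -0.003 0.159 -0.008 0.005'
python3 jog.py '0 0 0 0 0.005;0 0 0 0 0.005;0 0 0 0 0.005;0 0 -0.02 0 0.005;0 0 -0.05 0 0.005;0 0 -0.085 0 0.005;0 0 -0.1 0 0.005;0 0 -0.1 0 0.005'; python3 held.py; python3 go.py .4328 .0647 .135 1.599
```

```text
time: 38.95
eef_pos: [0.3984, -0.3465, 0.035]
tool_rot: [-0.266, 3.129, -0.003]
wrist_force: [0.0, -0.1, 0.6]
gripper_width: 0.0215
grasp_force: 0.0
time: 39.62
eef_pos: [0.3996, -0.3481, 0.1386]
tool_rot: [-0.267, 3.125, -0.011]
wrist_force: [0.3, -0.1, -1.0]
gripper_width: 0.0179
grasp_force: 60.5
(294, 122, 60, 256) tool x range -0.05108382712069232 0.07061023986557705 head y -0.01576419198955843 0.012928485651646067 slopes -0.09997343895405278 0.08237772343240427
eef [ 0.3988 -0.3472  0.1364] yaw -2.9709 shift [-1.034e-01  4.001e-01 -3.000e-04] turn 1.7133
```

```bash
python3 jog.py '-0.01 0.0375 0 0.12 0.005;-0.02 0.075 0 0.24 0.005;-0.03 0.1125 0 0.36 0.005;-0.04 0.15 0 0.48 0.005;-0.05 0.1875 0 0.6 0.005;-0.06 0.225 0 0.72 0.005;-0.07 0.2625 0 0.84 0.005;-0.078 0.3 0 0.96 0.005'; python3 go.py .4326 .0649 .135 1.599
```

```text
time: 40.33
eef_pos: [0.4221, -0.05, 0.1326]
tool_rot: [-1.126, -2.931, 0.0]
wrist_force: [0.8, -0.1, -1.3]
gripper_width: 0.0177
grasp_force: 60.5
eef [ 0.4221 -0.05    0.1326] yaw 2.4077 shift [ 0.0691  0.0924 -0.0024] turn 0.8087
```

```bash
python3 jog.py '0.012 0.016 0 0.12 0.005;0.024 0.032 0 0.24 0.005;0.036 0.048 0 0.36 0.005;0.048 0.064 0 0.48 0.005;0.06 0.08 0 0.6 0.005;0.069 0.0925 0 0.72 0.005;0.069 0.0925 0 0.809 0.005;0.069 0.0925 0 0.809 0.005'; python3 st.py -.091 -.026 .057; python3 held.py
```

```text
time: 41.0
eef_pos: [0.432, 0.0639, 0.1325]
tool_rot: [-2.183, -2.257, 0.003]
wrist_force: [-0.5, 0.1, -0.9]
gripper_width: 0.0181
grasp_force: 60.5
t 41.0 eef [0.432  0.0639 0.1325] jig xy [-0.0915 -0.027 ] yaw 1.6041 F [-0.5  0.1 -0.9] w 0.0181 q6 1.5
shift to jig [0.001  0.0006 0.0755] turn 0.0048
(294, 121, 60, 257) tool x range -0.04788935199366246 0.07166322304792289 head y -0.014868546399362692 0.013247478620456792 slopes -0.11713720454153675 0.09804297435587038
```

```bash
python3 jog.py '0.001 0.0005 0.03 0.005 0.005;0.001 0.0005 0.055 0.005 0.005;0.001 0.0005 0.07 0.005 0.005;0.001 0.0005 0.0755 0.005 0.005;0.001 0.0005 0.077 0.005 0.005;0.001 0.0005 0.077 0.005 0.005'; python3 st.py;python3 jog.py '0 0 0.001 0 0.005;0 0 0.002 0 0.005;0 0 0.002 0 0.005'; python3 st.py -.091 -.03 .052
```

```text
time: 41.55
eef_pos: [0.4335, 0.0636, 0.0567]
tool_rot: [-2.189, -2.253, 0.001]
wrist_force: [0.3, 0.4, -1.2]
gripper_width: 0.0183
grasp_force: 60.5
t 41.55 eef [0.4335 0.0636 0.0567] jig xy [-0.09   -0.0273] yaw 1.5996 F [ 0.3  0.4 -1.2] w 0.0183 q6 1.5
time: 41.8
eef_pos: [0.4344, 0.0639, 0.0555]
tool_rot: [2.188, 2.252, 0.002]
wrist_force: [-0.2, -0.4, -0.9]
gripper_width: 0.0179
grasp_force: 60.5
t 41.8 eef [0.4344 0.0639 0.0555] jig xy [-0.0891 -0.027 ] yaw 1.5995 F [-0.2 -0.4 -0.9] w 0.0179 q6 1.51
shift to jig [-0.003  -0.0019  0.0035] turn 0.0002
```

```bash
python3 jog.py '0 -0.002 0.001 0 0.005;0 -0.002 0.002 0 0.005;0 -0.002 0.0025 0 0.005;0 -0.002 0.0025 0 0.005'; python3 st.py;python3 jog.py '-0.001 0 0.0005 0 0.005;-0.002 0 0.0005 0 0.005;-0.002 0 0.0005 0 0.005'; python3 st.py -.091 -.03 .052
```

```text
time: 42.13
eef_pos: [0.4317, 0.064, 0.0533]
tool_rot: [2.189, 2.253, 0.0]
wrist_force: [-2.4, -0.1, 9.1]
gripper_width: 0.0181
grasp_force: 61.8
t 42.13 eef [0.4317 0.064  0.0533] jig xy [-0.0918 -0.0269] yaw 1.5995 F [-2.4 -0.1  9.1] w 0.0181 q6 1.5
time: 42.38
eef_pos: [0.4319, 0.0635, 0.0533]
tool_rot: [-2.187, -2.253, -0.006]
wrist_force: [-4.5, 6.0, 14.5]
gripper_width: 0.0184
grasp_force: 62.4
t 42.38 eef [0.4319 0.0635 0.0533] jig xy [-0.0916 -0.0274] yaw 1.6004 F [-4.5  6.  14.5] w 0.0184 q6 1.5
shift to jig [-0.0026  0.0006  0.0013] turn 0.0011
```

```bash
python3 jog.py '0 0 -0.0025 0 0.005;0 0 -0.0025 0 0.005;-0.001 0 -0.0025 0 0.005;-0.001 0 -0.0025 0 0.005'; python3 st.py;python3 jog.py '-0.001 0 0 0 0.005;-0.001 0 0 0 0.005'; python3 st.py;python3 jog.py '-0.001 0 0 0 0.005;-0.001 0 0 0 0.005'; python3 st.py
```

```text
time: 42.72
eef_pos: [0.4317, 0.0607, 0.0541]
tool_rot: [2.19, 2.253, -0.001]
wrist_force: [1.0, -0.7, -1.6]
gripper_width: 0.0182
grasp_force: 60.5
t 42.72 eef [0.4317 0.0607 0.0541] jig xy [-0.0919 -0.0302] yaw 1.5992 F [ 1.  -0.7 -1.6] w 0.0182 q6 1.5
time: 42.88
eef_pos: [0.4316, 0.0597, 0.0541]
tool_rot: [-2.19, -2.252, 0.001]
wrist_force: [0.2, -0.3, -0.7]
gripper_width: 0.0181
grasp_force: 60.5
t 42.88 eef [0.4316 0.0597 0.0541] jig xy [-0.092  -0.0312] yaw 1.599 F [ 0.2 -0.3 -0.7] w 0.0181 q6 1.5
time: 43.05
eef_pos: [0.4317, 0.0592, 0.0541]
tool_rot: [-2.189, -2.252, -0.001]
wrist_force: [0.5, 1.8, -0.9]
gripper_width: 0.018
grasp_force: 60.5
t 43.05 eef [0.4317 0.0592 0.0541] jig xy [-0.092  -0.0317] yaw 1.5993 F [ 0.5  1.8 -0.9] w 0.018 q6 1.49
```

```bash
python3 jog.py '-0.001 0 0 0 0.005;-0.0012 0 0 0 0.005;-0.0012 0 0 0 0.005'; python3 st.py; python3 jog.py '0.001 0 0.0008 0 0.005;0.0013 0 0.0008 0 0.005;0.0013 0 0.0008 0 0.034;0.0013 0 0.0008 0 0.034;0.0013 0 0.0008 0 0.034;0.0013 0 -0.03 0 0.034;0.0013 0 -0.065 0 0.05;0.0013 0 -0.1 0 0.06'
python3 go.py .5227 .03 .29 1.599
```

```text
time: 43.3
eef_pos: [0.4316, 0.0591, 0.0542]
tool_rot: [-2.187, -2.252, -0.004]
wrist_force: [0.3, 6.9, -1.3]
gripper_width: 0.0178
grasp_force: 60.5
t 43.3 eef [0.4316 0.0591 0.0542] jig xy [-0.092  -0.0318] yaw 1.6001 F [ 0.3  6.9 -1.3] w 0.0178 q6 1.49
time: 43.97
eef_pos: [0.4309, 0.0588, 0.155]
tool_rot: [-2.189, -2.252, 0.003]
wrist_force: [1.7, 0.0, -0.7]
gripper_width: 0.057
grasp_force: 0.0
eef [0.4309 0.0588 0.155 ] yaw 1.5989 shift [-0.0314  0.0907 -0.1352] turn -0.0001
```

```bash
python3 jog.py '-0.006 0.018 -0.027 0 0.085;-0.0125 0.036 -0.054 0 0.085;-0.019 0.054 -0.081 0 0.085;-0.025 0.072 -0.108 0 0.085;-0.031 0.0907 -0.135 0 0.085;-0.031 0.0907 -0.135 0 0.085;-0.031 0.0907 -0.135 0 0.085'
python3 -c "
from m import *
im,c=shot('wrist','v8'); cv2.imwrite('pics/v8b.png',cv2.convertScaleAbs(im,alpha=1.6))"
python3 jog.py '-0.03 -0.02 0.02 0 0.085;-0.065 -0.04 0.04 0 0.085;-0.1 -0.06 0.06 0 0.085;-0.13 -0.075 0.08 0 0.085;-0.13 -0.075 0.09 0 0.085;-0.13 -0.075 0.09 0 0.085;-0.13 -0.075 0.09 0 0.085'
python3 -c "
from m import *
im,c=shot('wrist','v9'); p=proj(c,[[.39,-.016,.02],[.4,-.018,.02]]); print(p,proj(c,c['t']-[0,0,.3]),c['t'])
x,y=p[0].astype(int); print(x,y); h=cv2.cvtColor(im,cv2.COLOR_BGR2HSV); g=cv2.cvtColor(im,cv2.COLOR_BGR2GRAY)
a=cv2.convertScaleAbs(cv2.resize(im[y-30:y+30,x-30:x+70],None,fx=8,fy=8,interpolation=cv2.INTER_CUBIC),alpha=1.5); cv2.imwrite('pics/v9c.png',a)"
```

```text
time: 44.55
eef_pos: [0.525, 0.03, 0.2905]
tool_rot: [2.189, 2.25, 0.003]
wrist_force: [0.5, 0.5, -1.0]
gripper_width: 0.0847
grasp_force: 0.0
time: 45.18
eef_pos: [0.4501, -0.1008, 0.198]
tool_rot: [-2.188, -2.249, 0.002]
wrist_force: [-0.1, 0.6, 0.6]
gripper_width: 0.0849
grasp_force: 0.0
[[256.00022471  84.90504551]
 [267.89069212  87.59958853]] [[324.79651393  90.28983591]] [ 0.44794298 -0.0190908   0.31510081]
256 84
```

View pics/v8b.png

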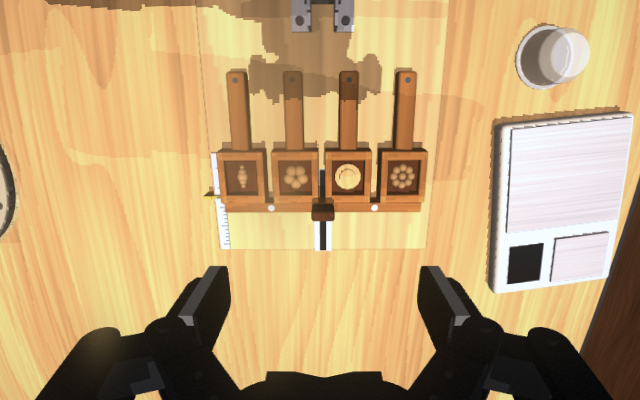

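View pics/v9c.png

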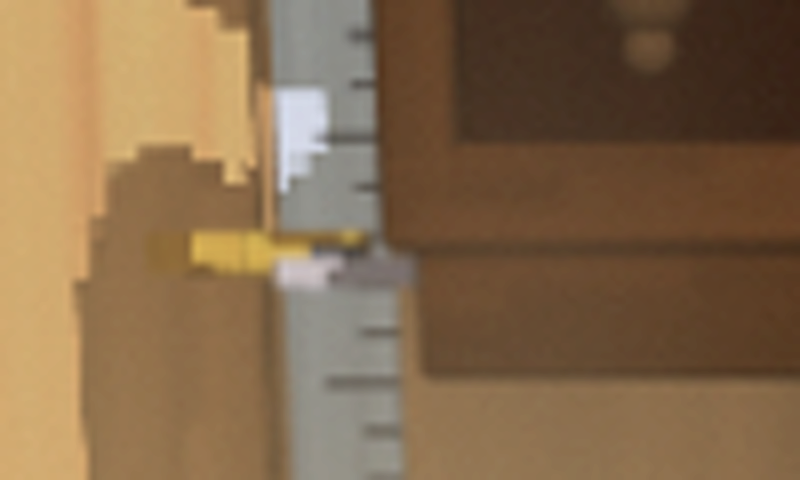

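Everything looks right. Four moulds lie side by side, heads at the fence (heads around row 175, handles up to row 72). The pointer's edge is at crop row 255 against the clip's centre at 251, so about 0.4 mm apart. Next is closing the clamp: fingers shut, pushing the lever along its arc.

```bash
python3 jog.py '0.03 0.01 -0.02 0 0.05;0.065 0.02 -0.04 0 0;0.1 0.03 -0.06 0 0;0.135 0.04 -0.065 0 0;0.17 0.05 -0.065 0 0;0.205 0.06 -0.065 0 0;0.24 0.07 -0.065 0 0;0.27 0.078 -0.065 0 0'; python3 st.py 0 .083 .194
```

```text
time: 45.9
eef_pos: [0.5226, 0.1749, 0.2655]
tool_rot: [2.185, 2.256, 0.003]
wrist_force: [-0.0, 0.0, 0.3]
gripper_width: -0.0001
grasp_force: 0.0
t 45.9 eef [0.5226 0.1749 0.2655] jig xy [0.0022 0.0814] yaw 1.603 F [-0.   0.   0.3] w -0.0001 q6 1.72
shift to jig [ 0.0016 -0.0023  0.0715] turn 0.0037
```

```bash
python3 jog.py '0 -0.0025 0.03 0.003 0;0 -0.0025 0.055 0.003 0;0 -0.0025 0.07 0.003 0;0 -0.0025 0.072 0.003 0;0 -0.0025 0.072 0.003 0'; python3 st.py 0 .127 .1934
```

```text
time: 46.32
eef_pos: [0.5191, 0.1719, 0.1921]
tool_rot: [-2.19, -2.252, 0.002]
wrist_force: [0.4, -0.2, -0.4]
gripper_width: -0.0002
grasp_force: 0.0
t 46.32 eef [0.5191 0.1719 0.1921] jig xy [-0.0013  0.0785] yaw 1.5986 F [ 0.4 -0.2 -0.4] w -0.0002 q6 1.72
shift to jig [ 0.0485  0.0013 -0.0013] turn -0.0007
```

```bash
python3 jog.py '0.0125 0.001 0 0 0;0.0225 0.001 0 0 0;0.036 0.001 -0.001 0 0;0.0485 0.001 -0.0013 0 0;0.063 0.001 0 0 0;0.077 0.001 0.0023 0 0;0.086 0.001 0.0055 0 0;0.0945 0.001 0.0095 0 0'; python3 st.py 0 .1889 .1723
```

```text
time: 46.98
eef_pos: [0.5186, 0.2668, 0.183]
tool_rot: [2.191, 2.25, 0.002]
wrist_force: [-0.2, -0.6, 1.4]
gripper_width: -0.0001
grasp_force: 0.8
t 46.98 eef [0.5186 0.2668 0.183 ] jig xy [0.0008 0.1733] yaw 1.5974 F [-0.2 -0.6  1.4] w -0.0001 q6 1.88
shift to jig [ 0.0156 -0.0009  0.0107] turn -0.0019
```

```bash
python3 jog.py '0.008 -0.001 0.0055 0 0;0.0156 -0.001 0.0107 0 0;0.021 -0.001 0.016 0 0;0.026 -0.001 0.0205 0 0;0.0306 -0.001 0.026 0 0;0.0346 -0.001 0.0313 0 0'; python3 st.py 0 .2131 .1431
python3 - <<'E'
from h import *
shot('scene','s9'); shot('wrist','w9')
a=cv2.resize(cv2.imread('pics/s9.png')[90:250,220:420],None,fx=2,fy=2,interpolation=cv2.INTER_CUBIC)
cv2.imwrite('pics/v10.png',cv2.convertScaleAbs(np.hstack([a,cv2.imread('pics/w9.png')[80:400,130:520]]),alpha=1.4))
E
```

```text
time: 47.48
eef_pos: [0.5163, 0.3, 0.1507]
tool_rot: [-2.193, -2.249, 0.001]
wrist_force: [-0.3, 0.3, 1.1]
gripper_width: -0.0002
grasp_force: 0.5
t 47.48 eef [0.5163 0.3    0.1507] jig xy [-0.0005  0.2066] yaw 1.5962 F [-0.3  0.3  1.1] w -0.0002 q6 1.94
shift to jig [0.0065 0.0005 0.0076] turn -0.0031
```

View pics/v10.png

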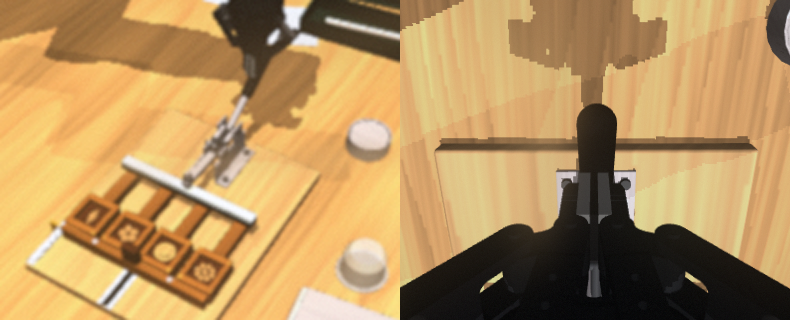

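The bar has come down almost onto all four handles and the sleeve is under the fingertips. I'll push it through the dead point.

```bash
python3 jog.py '0.0065 0.0005 0.0076 0 0;0.009 0.0005 0.0122 0 0;0.011 0.0005 0.0167 0 0;0.013 0.0005 0.0222 0 0;0.0145 0.0005 0.0276 0 0;0.0145 0.0005 0.031 0 0;0.0145 0.0005 0.033 0 0;0.0145 0.0005 0.033 0 0'; python3 st.py 0 .221 .1231
```

```text
time: 48.25
eef_pos: [0.5169, 0.3149, 0.1211]
tool_rot: [2.192, 2.25, 0.004]
wrist_force: [-5.2, -1.4, 16.4]
gripper_width: -0.0002
grasp_force: 8.0
t 48.25 eef [0.5169 0.3149 0.1211] jig xy [0.0005 0.2214] yaw 1.5968 F [-5.2 -1.4 16.4] w -0.0002 q6 1.96
shift to jig [-0.0004 -0.0005 -0.002 ] turn -0.0025
```

```bash
python3 jog.py '0 0 -0.02 0 0;0 0 -0.055 0 0;0 0 -0.09 0 0;0 0 -0.12 0 0;0 0 -0.125 0 0;0 0 -0.125 0 0'
python3 - <<'E'
from h import *
im,c=shot('wrist','w10'); g=cv2.cvtColor(im,cv2.COLOR_BGR2GRAY); print(robot.sense()['eef_pos'])
for n in ('w2','w10'):
    I,C=load(n); G=cv2.cvtColor(I,cv2.COLOR_BGR2GRAY); u=int(proj(C,[.5165,.33,.09])[0,0]); col=G[:,u-3:u+4].min(1)
    r=np.where(G[100:260,u-3:u+4].mean(1)<35)[0]+100
    for q in (0,.12,.33):
        f=.175+q; h=np.array([.5227,.0935])+.14*np.array([-.0285,1])
        tip=[h[0]-.0285*.128*np.cos(f),h[1]+.128*np.cos(f),.073+.128*np.sin(f)]; print(n,u,'black rows',r.min(),r.max(),'q',q,'tip row',proj(C,tip)[0].round(1))
E
python3 go.py .52 -.02 .24 1.599
```

```text
time: 48.75
eef_pos: [0.5181, 0.3149, 0.2462]
tool_rot: [2.191, 2.248, 0.008]
wrist_force: [0.2, 0.0, -0.7]
gripper_width: 0.0001
grasp_force: 0.0
[0.51714717 0.31448926 0.24396856]
w2 327 black rows 158 236 q 0 tip row [327.  154.2]
w2 327 black rows 158 236 q 0.12 tip row [327.1 162.4]
w2 327 black rows 158 236 q 0.33 tip row [327.3 184.1]
w10 321 black rows 144 259 q 0 tip row [320.8 139. ]
w10 321 black rows 144 259 q 0.12 tip row [320.8 146.5]
w10 321 black rows 144 259 q 0.33 tip row [320.8 167.1]
eef [0.5171 0.3145 0.244 ] yaw 1.5964 shift [-0.3345 -0.0057  0.0037] turn -0.0026
```

```bash
python3 jog.py '-0.035 -0.007 0 0 0.03;-0.07 -0.014 0 0 0.06;-0.105 -0.021 0 0 0.085;-0.14 -0.028 0 0 0.085;-0.175 -0.035 0 0 0.085;-0.21 -0.042 0 0 0.085;-0.245 -0.049 0 0 0.085;-0.28 -0.056 0 0 0.085'
python3 jog.py '-0.035 -0.007 0.015 0 0.085;-0.07 -0.014 0.03 0 0.085;-0.105 -0.018 0.044 0 0.085;-0.132 -0.021 0.044 0 0.085;-0.132 -0.021 0.044 0 0.085;-0.132 -0.021 0.044 0 0.085;-0.132 -0.021 0.044 0 0.085'
python3 - <<'E'
from m import *
im,c=shot('wrist','w11'); print(robot.sense()['eef_pos'])
for n in('v9','w11'):
    I,C=load(n); h=cv2.cvtColor(I,cv2.COLOR_BGR2HSV).astype(int); g=cv2.cvtColor(I,cv2.COLOR_BGR2GRAY)
    x,y=proj(C,[.39,-.016,.02])[0].astype(int)
    print(n,(x,y),'clip col sat',[int(v) for v in h[y-10:y+12,x-4:x+3,1].mean(1)],'pointer col',[int(v) for v in g[y-10:y+12,x+6:x+9].mean(1)],'fence/head col g',[int(v) for v in g[y-8:y+22,x+45:x+48].mean(1)])
I,C=load('w11'); m,cs=moulds(I)
for k in cs: print(cv2.boundingRect(k))
E
```

```text
time: 49.47
eef_pos: [0.4661, 0.0315, 0.2412]
tool_rot: [-2.191, -2.248, 0.004]
wrist_force: [-0.2, -0.4, 0.0]
gripper_width: 0.0849
grasp_force: 0.0
time: 50.05
eef_pos: [0.4493, -0.0991, 0.1982]
tool_rot: [-2.192, -2.247, 0.001]
wrist_force: [-0.1, -0.1, -0.1]
gripper_width: 0.0849
grasp_force: 0.0
[ 0.44967714 -0.09875282  0.19860691]
v9 (np.int64(256), np.int64(84)) clip col sat [120, 122, 121, 126, 125, 125, 125, 126, 134, 150, 154, 154, 155, 151, 138, 125, 125, 124, 124, 124, 124, 122] pointer col [129, 126, 95, 95, 95, 96, 95, 95, 90, 77, 87, 113, 124, 128, 129, 117, 100, 94, 95, 95, 94, 94] fence/head col g [51, 52, 52, 53, 53, 54, 54, 52, 45, 45, 51, 53, 53, 52, 53, 51, 52, 51, 51, 52, 52, 52, 52, 52, 50, 64, 76, 75, 76, 77]
w11 (np.int64(256), np.int64(87)) clip col sat [120, 120, 125, 126, 125, 126, 126, 132, 146, 154, 155, 154, 152, 141, 126, 125, 125, 124, 124, 125, 124, 123] pointer col [109, 95, 95, 95, 95, 95, 95, 99, 110, 116, 114, 123, 127, 125, 120, 105, 94, 93, 93, 93, 92, 93] fence/head col g [52, 53, 53, 54, 55, 55, 55, 50, 42, 49, 53, 54, 54, 53, 53, 52, 52, 53, 52, 53, 53, 53, 52, 53, 58, 77, 77, 77, 77, 78]
(351, 0, 228, 106)
(271, 0, 72, 103)
```

```bash
python3 -c "
from cell import robot
print(robot.hand_in())"
```

```text
the job is handed in; nothing more can be done
None
```

I handed the job in: the clamp is locked over all four moulds, which sit with their heads against the stop, and the stop is within about 0.5 mm of the clip; no verdict was returned.

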